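Set the sine plate to 30 degrees on its gauge block stack

TASK

Set the sine plate on the goods-in inspection bench to 30 degrees: swing its top plate up by the handle until it stays open, take from the rack the one gauge block stack that gives this angle, stand it on end on the base, square and central under where the front roll will come down, and bring the plate down onto it. The hold-down springs pull the plate shut, so let it down by the handle and do not let go before you feel the roll bear on the stack; it must neither snap down nor be forced onto the blocks. Leave the other two stacks and everything else on the bench where they are.

Things in the scene. Friction and masses are not known exactly. Their poses are not given: they have to be found in the camera images.
- sine_base: Fixed ground-steel base of the sine plate, 225 x 120 mm, 25 mm thick, flat on top. Origin on the bench, right below the hinge axis; x points from the free end to the hinge end (roughly away from the robot), y along the hinge, z up. Reaches from x = -195 to +30 mm. Hinge axis parallel to y, 35 mm above the bench. Hinge cheeks at y = +-56 mm are 54 mm high; a spring strut on each side at y = +-65 mm.
- sine_plate (a joint): Hinge of the top plate (steel, about 1.3 kg): 0 = closed, front roll on the base; grows as the free end swings up, stop at 1.484 rad (85 degrees). Two over-centre springs and its weight pull it shut (6 to 9 N at the handle) below about 75 degrees: let go there it snaps down. Above about 79 degrees they hold it open against the stop. Otherwise it swings nearly freely.
- handle_bar (a point): Middle of the round bar of the dark bow handle on the plate's free end. Bar 14 mm in diameter, 75 mm free length, parallel to the hinge axis. In the plate's frame it lies 210 mm from the hinge axis towards the free end (-x) and 13 mm above it (+z); these axes turn with the plate. 39 mm clear between the bar and the plate's end face.
- front_roll (a point): Centre of the front roll (20 mm in diameter, 90 mm long along y) under the free end of the plate, 150 mm from the hinge axis. With the roll on a stack of height H on the base, the plate's angle a follows H = 150 mm x sin(a), and the roll lies 150 mm x cos(a) from the hinge axis along -x of the base. The plate is 100 mm wide, ends 164 mm from the hinge axis, faces 6 and 20 mm above it.
- block_rack: Fixed wooden rack, 110 x 280 mm, board 10 mm thick with two battens 12 mm wide and 10 mm high along its y, at x = -23 and +23 mm. The three stacks lie across the battens (along x), their undersides 20 mm above the bench, 90 mm apart along y. Origin: centre of its underside, z up.
- stack_60_mid (a point): Centre of the gauge block stack 60 mm long: square steel blocks 24 x 24 mm wrung firmly together (50 + 10 mm), lying on its side in any of the three places. Its x runs along its length, y and z are square to its sides.
- stack_75_mid (a point): Centre of the gauge block stack 75 mm long (50 + 25 mm), 24 x 24 mm across, about 0.34 kg, lying on its side in any of the three places. Its x runs along its length, y and z are square to its sides; either end may stand on the base.
- stack_90_mid (a point): Centre of the gauge block stack 90 mm long (50 + 40 mm), 24 x 24 mm across, lying on its side in any of the three places. Its x runs along its length.
- caliper_mid (a point): Bystander: digital caliper, 230 mm long, lying flat.
- adapter_1_mid (a point): Bystander: turned alloy adapter, 46 mm across, 36 mm high.
- tube_adapter_mid (a point): Bystander: alloy tube with two clamp collars, 160 mm long, 38 mm thick, lying.
- cleaner_mid (a point): Bystander: white bottle, 54 mm across, 150 mm high.
- carton_orange_mid (a point): Bystander: orange carton, 150 x 90 x 60 mm.
- carton_white_mid (a point): Bystander: white carton, 170 x 100 x 70 mm.
- scanner_mid (a point): Bystander: hand scanner lying on the bench, 200 mm long.
Mind the look-alikes: they are no part of the job. Leave any blue or yellow look-alike of the part that bears stack_75_mid alone.

How it is judged:
On the way, in this order (a step that is already met when the one before it is completed fails the run):
1. the top plate is swung up past its springs (over 79 degrees) (value of joint sine_plate above 1.38 rad), for 0.2 s.
2. with the plate open, the 75 mm stack stands on end, square and central on the base, 121 to 139 mm from the hinge axis (value of joint sine_plate above 1.2 rad and x of stack_75_mid in the frame of sine_base between -0.139 and -0.121 m and y of stack_75_mid in the frame of sine_base between -0.03 and 0.03 m and z of stack_75_mid in the frame of sine_base between 0.0605 and 0.0645 m and (angle between stack_75_mid's own x axis and vertical below 0.03 rad or angle between stack_75_mid's own x axis and vertical above 3.1116 rad) and (angle between the z axis of stack_75_mid and the x axis of sine_base, either way round below 0.21 rad or angle between the z axis of stack_75_mid and the y axis of sine_base, either way round below 0.21 rad)), for 0.2 s.
3. the roll bears on the stack (over 2 N) while the hand still has the plate (contact force between sine_plate and stack_75 above 2 N and contact force between the fingers and sine_plate above 0.5 N and x of stack_75_mid in the frame of sine_base between -0.139 and -0.121 m and y of stack_75_mid in the frame of sine_base between -0.03 and 0.03 m and z of stack_75_mid in the frame of sine_base between 0.0605 and 0.0645 m and (angle between stack_75_mid's own x axis and vertical below 0.03 rad or angle between stack_75_mid's own x axis and vertical above 3.1116 rad) and (angle between the z axis of stack_75_mid and the x axis of sine_base, either way round below 0.21 rad or angle between the z axis of stack_75_mid and the y axis of sine_base, either way round below 0.21 rad)), for 0.1 s.
At the end, for the whole second after the job is handed in: The plate rests at 30 degrees (+-0.6), its front roll bearing on the 75 mm stack with over 3 N; the stack stands on end on the base, square to it within 12 degrees, its centre 121 to 139 mm from the hinge axis and within 30 mm of the middle; all at rest and released (value of joint sine_plate between 0.5131 and 0.5341 rad and contact force between sine_plate and stack_75 above 3 N and x of stack_75_mid in the frame of sine_base between -0.139 and -0.121 m and y of stack_75_mid in the frame of sine_base between -0.03 and 0.03 m and z of stack_75_mid in the frame of sine_base between 0.0605 and 0.0645 m and (angle between stack_75_mid's own x axis and vertical below 0.03 rad or angle between stack_75_mid's own x axis and vertical above 3.1116 rad) and (angle between the z axis of stack_75_mid and the x axis of sine_base, either way round below 0.21 rad or angle between the z axis of stack_75_mid and the y axis of sine_base, either way round below 0.21 rad) and linear speed of stack_75 below 0.01 m/s and velocity of joint sine_plate between -0.02 and 0.02 rad/s); the robot touches nothing.
It fails at once if the plate snaps or drops (it closes faster than 1.2 rad/s) (value of joint sine_plate below 1.35 rad and velocity of joint sine_plate below -1.2 rad/s).
It fails at once if the roll drops onto the stack (the last 1.5 degrees faster than 0.4 rad/s) (value of joint sine_plate between 0.5 and 0.55 rad and velocity of joint sine_plate below -0.4 rad/s and z of stack_75_mid in the frame of sine_base above 0.055 m).
It fails at once if the plate is forced onto the stack (over 30 N) (contact force between sine_plate and stack_75 above 30 N).
It fails at once if another stack is moved by more than 15 mm (distance of any of stack_60_mid, stack_90_mid from where it was at the start of the episode above 0.015 m).
It fails at once if another thing on the bench is moved by more than 20 mm (distance of any of caliper_mid, adapter_1_mid, tube_adapter_mid, cleaner_mid, carton_orange_mid, carton_white_mid, scanner_mid from where it was at the start of the episode above 0.02 m).
It also fails if it takes over 72 s, if anything falls off the work surface, if the arm or the gripper's body presses on something with over 40 N, if the wrist force passes 120 N, or if a joint passes its speed limit or range.

ROBOT

A 6-joint arm with a two-finger parallel gripper is mounted at the origin on the work surface. World frame = base frame: x ahead of the robot, y to its left, z up, the work surface at z = 0. Lengths are in m, angles in rad, forces in N, time in s.
With the tool pointing down it reaches from about 0.35 to 0.875 m from the base axis. Payload 4.2 kg.
Tool frame: the origin (TCP) lies on the centre line of the jaws, within the pads' length; the fingertips stand 19 mm ahead of it and the grasp point (between the pads) is the TCP (ctrl.tip_reach is the distance from the TCP to the fingertips, in m); z points along the fingers, y is the direction in which the jaws open and shut (so a half turn about z gives the same grasp; the last joint's range is limited). The gripper opens to 85 mm and grips with 20 to 120 N. Pads are 22 mm wide; open, the fingers measure 114 mm over their backs; the gripper's body (76 mm by 85 mm) begins 54 mm behind the grasp point. The pads swing forward as they close: fully open they stand 13 mm farther back than shut.
Start: joints at [1.421, 0.385, 0.008, 0, -1.194, -0.259], TCP at [0.248, 0.573, 0.25] pointing down, gripper open.
Joint ranges: [-3.14, 3.14], [-1.21, 2.06], [-1.07, 1.41], [-3.16, 2.05], [-2.99, -0.16], [-3.1, 3.1]. Speed limits (rad/s): [2.79, 2.79, 3.14, 3.14, 3.14, 3.14].

INTERFACE

Orientations are given as a unit quaternion [w, x, y, z].
In Python, from rig import ctrl gives the robot as it stands.
- The arm moves only by the tool servo_tool, never from a script. Its argument "moves" is a list of rows, each a list of 7 numbers: the shift along the tool's x, y, z in mm, then the turn, a rotation vector about the tool's x, y, z in rad, then the gripper command: -1 is shut, 1 is fully open, values between are in proportion. A call has 1 to 8 rows; each row shifts and turns the commanded pose from where the row before left it, along the tool's axes as they then stand; what a row does not reach is not made up. A row lasts 1/8 s, in which the tool goes at most 62.5 mm and 10.7 degrees, less where a joint would pass 70% of its speed; a pose out of reach is approached as far as the arm can. A call with a gripper value outside its range is refused whole. The fingers move at their own pace and stop on an object; "newtons" is the grip in N (left out, the last holds). Time passes only in rows, so rows that do not move let the fingers close. It gives the time, the measured TCP pose, the force and the opening at its end, in the units of the state.
- ctrl.observe(): the state, without advancing time (a new reading comes with each control period).
- ctrl.camera(name): name is "scene" or "side" or "wrist"; returns a dict with "pixels" (400x640x3 uint8, red, green, blue), "vertical_fov" (degrees; the focal length in pixels is half the picture's height over the tangent of half this angle, whatever the lens; pixels are square), "cx", "cy" (the principal point, pixels), "distortion" ([k1, k2, p1, p2, k3] as OpenCV has them; the pictures are not rectified), "origin" and "rotation" of the camera in the world. Camera axes: x right, y down, z forward; pixel columns grow to the right and rows downward; lengths in m; the calibration is good to about 2 mm. A picture is of the moment at which its call begins. There is no depth.
- ctrl.hand_in(): hands the job in, once; it reports no verdict.
The state is a dict: "t": time; "q": joint angles; "qd": joint speeds; "joint_torque": joint torques, N m; "ee_pos": TCP position; "orientation": TCP orientation; "contact_force": force on the tool from outside, world axes, zero at the start; "wrist_torque": the same for the moment, N m; "grip_width": finger opening in m.
Only numpy, scipy, OpenCV 4.12 (cv2) and the standard library are available. Lean on these libraries where they do the work, as an engineer would, in place of code of your own. Each camera call takes 0.05 s, during which the arm holds its last target. There are 200 camera calls.

## Working session

There is one attempt and no reset: what is moved stays moved. The work goes in short steps, Python scripts to look and compute and a tool call to move; the robot and the scene stay as the last step left them, time stands still between calls to the robot, and variables do not carry over. Pictures are saved under pics/ and viewed, about 8 in all and at most 12, crops included, and the job is handed in when it is done.

Besides the shell and the picture viewer there is one more tool, called after "Call:" by a JSON object that holds its "name" and its "arguments", one argument or row to a line. servo_tool: Moves the arm, as the interface text tells. Its arguments: {"type":"object","properties":{"moves":{"type":"array"},"newtons":{"type":"number"}},"required":["moves"]}

```bash
ls; mkdir -p pics
cat > h.py <<'E'
import numpy as np,cv2
from rig import ctrl
from scipy.spatial.transform import Rotation as R
def cam(n,f=None):
    c=ctrl.camera(n); h=c['pixels'].shape[0]
    fl=h/2/np.tan(np.radians(c['vertical_fov'])/2)
    c['K']=np.array([[fl,0,c['cx']],[0,fl,c['cy']],[0,0,1.]]);c['D']=np.array(c['distortion'],float)
    c['R']=np.array(c['rotation']).reshape(3,3);c['o']=np.array(c['origin'])
    if f: cv2.imwrite('pics/'+f,c['pixels'][:,:,::-1]); np.save('pics/'+f[:-4]+'.npy',{k:c[k] for k in('K','D','R','o','pixels')},allow_pickle=True)
    return c
def load(f): return np.load('pics/'+f+'.npy',allow_pickle=True).item()
def ray(c,uv):
    p=cv2.undistortPoints(np.array([[uv]],float),c['K'],c['D'])[0,0]
    return c['R']@np.array([p[0],p[1],1.])
def onz(c,uv,z):
    d=ray(c,uv); return c['o']+d*(z-c['o'][2])/d[2]
def proj(c,P):
    P=np.atleast_2d(P).astype(float); return cv2.projectPoints((P-c['o'])@c['R'],np.zeros(3),np.zeros(3),c['K'],c['D'])[0][:,0]
E
python3 - <<'E'
from h import *
s=ctrl.observe();print({k:np.round(v,3) for k,v in s.items()})
a=cam('scene','s0.png');b=cam('side','d0.png');
for c in(a,b):print(c['o'],c['R'].round(3).tolist(),c['K'][0,0],c['D'])
E
```

```text
pics
{'t': np.float64(0.0), 'q': array([ 1.421,  0.386,  0.007, -0.   , -1.194, -0.259]), 'qd': array([-0.002, -0.001, -0.   ,  0.   ,  0.002, -0.001]), 'joint_torque': array([-0.000e+00, -3.923e+01,  1.884e+01,  4.186e+00, -5.000e-03,
        0.000e+00]), 'ee_pos': array([0.248, 0.573, 0.249]), 'orientation': array([ 0.001,  0.979, -0.203, -0.   ]), 'contact_force': array([ 0.052,  0.182, -0.552]), 'wrist_torque': array([-0.001, -0.017,  0.009]), 'grip_width': np.float64(0.085)}Traceback (most recent call last):
  File "<stdin>", line 3, in <module>
  File "h.py", line 8, in cam
    c['R']=np.array(c['rotation']).reshape(3,3);c['o']=np.array(c['origin'])
           ~~~~~~~~~~~~~~~~~~~~~~~~~~~~~~~^^^^^
ValueError: cannot reshape array of size 4 into shape (3,3)
```

```bash
sed -i "s/np.array(c\['rotation'\]).reshape(3,3)/R.from_quat(np.roll(c['rotation'],-1)).as_matrix()/" h.py
python3 - <<'E'
from h import *
a=cam('scene','s0.png');b=cam('side','d0.png');
for c in(a,b):print(c['o'],c['R'].round(3).tolist(),c['K'][0,0],c['D'])
E
```

```text
[ 1.26963136 -0.02881599  1.19917015] [[0.081, 0.834, -0.545], [0.997, -0.067, 0.045], [0.001, -0.547, -0.837]] 470.34337358622344 [-0.08546153  0.          0.          0.          0.        ]
[0.21445832 0.85551752 1.00925768] [[-0.921, -0.284, 0.267], [-0.39, 0.678, -0.623], [-0.004, -0.678, -0.735]] 368.5911281909189 [0.01295191 0.         0.         0.         0.        ]
```

View pics/s0.png

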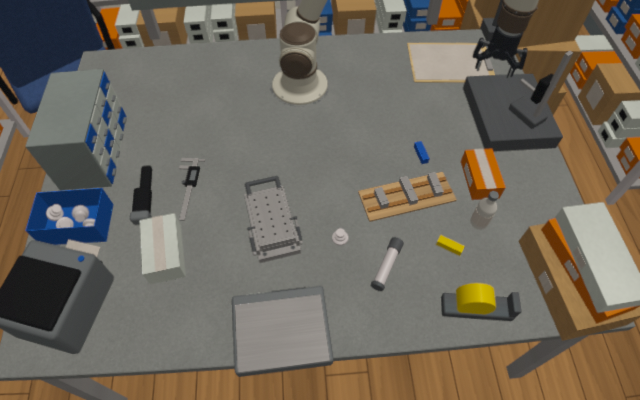

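View pics/d0.png

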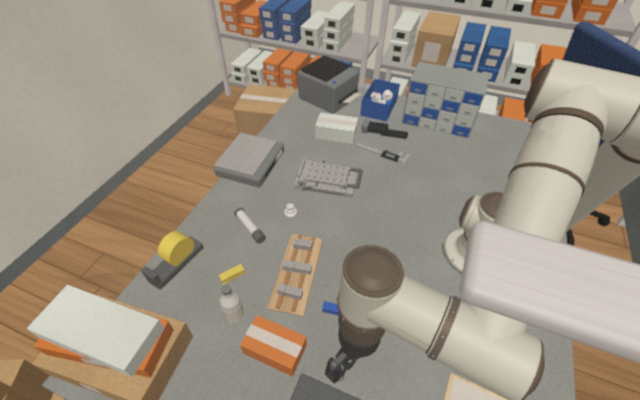

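Run:
```python
from h import *
c=load('s0');p=c['pixels'][:,:,::-1]
A=cv2.resize(p[165:270,230:310],None,fx=5,fy=5,interpolation=cv2.INTER_CUBIC)
B=cv2.resize(p[165:225,355:460],None,fx=3.8,fy=3.8,interpolation=cv2.INTER_CUBIC)
im=np.zeros((525,800,3),np.uint8);im[:A.shape[0],:400]=A;im[:B.shape[0],401:401+B.shape[1]]=B[:,:399]
cv2.imwrite('pics/crop1.png',im)
```

```text
(no output)
```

View pics/crop1.png

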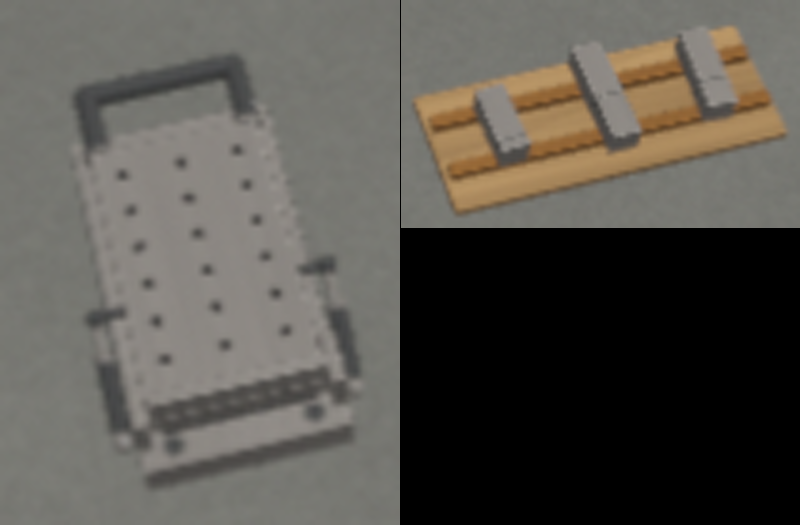

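```bash
cat > fit.py <<'E'
from h import *
from scipy.optimize import least_squares
def fit(c,loc,uv,x0):
    loc=np.array(loc);uv=np.array(uv)
    def W(p):
        Rz=R.from_euler('z',p[2]).as_matrix(); return loc@Rz.T+[p[0],p[1],0]
    s=least_squares(lambda p:(proj(c,W(p))-uv).ravel(),x0)
    return s.x,s.fun.reshape(-1,2).round(1).tolist()
E
python3 - <<'E'
from fit import *
c=load('s0')
a=np.array([[80,150],[262,108],[159,80],[148,473],[352,428]])/5.+[230,165]
print(fit(c,[[-.164,-.05,.055],[-.164,.05,.055],[-.21,0,.05],[.03,-.06,.025],[.03,.06,.025]],a,[.6,-.1,0]))
b=(np.array([[416,98],[739,28],[785,132],[457,212]])-[401,0])/3.8+[355,165]
print(fit(c,[[-.055,-.14,.01],[-.055,.14,.01],[.055,.14,.01],[.055,-.14,.01]],b,[.5,.2,0]))
# stacks top face z=.044 corners
for n,q in dict(s75=[[679,36],[708,28],[735,97],[706,108]],s90=[[571,50],[601,43],[638,132],[609,140]],s60=[[476,93],[504,84],[528,148],[500,157]]).items():
    P=np.array([onz(c,(np.array(u)-[401,0])/3.8+[355,165],.044) for u in q])
    m=P.mean(0);L=((P[2]+P[3])-(P[0]+P[1]))/2
    print(n,m.round(4),np.linalg.norm(L),np.degrees(np.arctan2(L[1],L[0])),np.linalg.norm(P[1]-P[0]))
E
```

```text
(array([ 0.65731285, -0.09709208,  0.18559943]), [[1.8, 0.7], [-1.1, 1.6], [-0.1, -0.5], [-1.0, -0.2], [0.5, -1.4]])
(array([0.51323873, 0.30132211, 0.17604543]), [[-0.5, -0.2], [-0.7, -0.5], [1.3, 0.6], [-0.1, -0.0]])
s75 [0.4959 0.3839 0.044 ] 0.06904552074173542 5.6730068170985914 0.025820885514931564
s90 [0.5118 0.2983 0.044 ] 0.08704836129477385 9.15981435973555 0.02562750715112117
s60 [0.5328 0.2137 0.044 ] 0.060787823857928094 9.035426273737865 0.02409909731941626
```

Candidates for the wanted stack in the scene image: 60 mm at px (385,197), 90 mm at (410,189), 75 mm at (436,183). The blue (421,152) and yellow (450,244) pieces are look-alikes and stay put. Measured lengths of 61, 87 and 69 mm, and the joint lines in the crop, point to the +y stack at (436,183). Next I'll plan the hover over the handle.

```bash
cat > plan.py <<'E'
from h import *
import json
YAW=.18; HX,HY=.6573,-.0971   # sine base pose
try: YAW,HX,HY=json.load(open('base.json'))
except Exception: pass
def cur():
    s=ctrl.observe(); return np.array(s['ee_pos']),R.from_quat(np.roll(s['orientation'],-1))
def down(phi,tilt=0): # tool x heading phi (rad), pointing down; tilt>0 swings tool z towards tool +x heading
    x=np.array([np.cos(phi),np.sin(phi),0]);z=np.array([0,0,-1.]);y=np.cross(z,x)
    return R.from_matrix(np.c_[x,y,z])*R.from_euler('y',tilt)
def base(x,y,z): return R.from_euler('z',YAW).apply([x,y,z])+[HX,HY,0]
def bar(a,dz=0): return base(-.21*np.cos(a)+.013*np.sin(a),0,.035+.21*np.sin(a)+.013*np.cos(a)+dz)
def plan(way,g,start=None):
    """way: list of (pos,Rot) row by row targets"""
    p,r=start or cur(); out=[]
    for P,Q in way:
        row=list(np.round(r.inv().apply(np.array(P)-p)*1e3,1))+list(np.round((r.inv()*Q).as_rotvec(),3))+[g]
        row=[float(v)+0. for v in row]; out.append(row)
        p=p+r.apply(np.array(row[:3])/1e3); r=r*R.from_rotvec(row[3:6])
    for i in range(0,len(out),8): print(str(out[i:i+8]).replace(' ',''))
    return p,r
def lin(P,Q,n,start=None):
    p,r=start or cur(); w=(r.inv()*Q).as_rotvec()
    return [(p+(np.array(P)-p)*k/n, r*R.from_rotvec(w*k/n)) for k in range(1,n+1)]
E
python3 - <<'E'
from plan import *
Q=down(YAW-np.pi/2)
print(bar(0))
plan(lin(bar(0)+[0,0,.15],Q,14),-.1)
E
```

```text
[ 0.45069282 -0.13469621  0.048     ]
[[33.4,40.6,3.7,0.0,0.0,0.07,-0.1],[36.1,38.2,3.8,0.0,0.0,0.07,-0.1],[38.7,35.6,3.7,0.0,0.0,0.07,-0.1],[41.1,32.8,3.8,0.0,0.0,0.071,-0.1],[43.4,29.8,3.7,0.0,0.0,0.07,-0.1],[45.3,26.7,3.8,0.001,0.0,0.07,-0.1],[47.0,23.4,3.7,0.0,-0.001,0.07,-0.1],[48.6,20.1,3.7,0.0,0.0,0.07,-0.1]]
[[49.9,16.7,3.7,0.0,0.0,0.07,-0.1],[50.9,13.1,3.6,0.0,0.0,0.07,-0.1],[51.7,9.6,3.7,0.0,0.0,0.07,-0.1],[52.3,5.8,3.7,0.0,0.0,0.071,-0.1],[52.5,2.2,3.7,0.0,0.0,0.07,-0.1],[52.6,-1.5,3.6,0.0,0.0,0.07,-0.1]]
```

Call:
{"name": "servo_tool", "arguments": {
  "moves": [
    [33.4, 40.6, 3.7, 0, 0, 0.07, -0.1],
    [36.1, 38.2, 3.8, 0, 0, 0.07, -0.1],
    [38.7, 35.6, 3.7, 0, 0, 0.07, -0.1],
    [41.1, 32.8, 3.8, 0, 0, 0.071, -0.1],
    [43.4, 29.8, 3.7, 0, 0, 0.07, -0.1],
    [45.3, 26.7, 3.8, 0, 0, 0.07, -0.1],
    [47, 23.4, 3.7, 0, 0, 0.07, -0.1],
    [48.6, 20.1, 3.7, 0, 0, 0.07, -0.1]
  ],
  "newtons": 60
}}

```text
t: 1.15
ee_pos: [0.3642, 0.1674, 0.2204]
orientation: [-0.0, 0.884, -0.467, 0.0]
contact_force: [0.8, 0.4, -0.2]
grip_width: 0.0383
```

Call:
{"name": "servo_tool", "arguments": {
  "moves": [
    [49.9, 16.7, 3.7, 0, 0, 0.07, -0.1],
    [50.9, 13.1, 3.6, 0, 0, 0.07, -0.1],
    [51.7, 9.6, 3.7, 0, 0, 0.07, -0.1],
    [52.3, 5.8, 3.7, 0, 0, 0.071, -0.1],
    [52.5, 2.2, 3.7, 0, 0, 0.07, -0.1],
    [52.6, -1.5, 3.6, 0, 0, 0.07, -0.1],
    [0, 0, 0, 0, 0, 0, -0.1]
  ]
}}

```text
t: 2.02
ee_pos: [0.451, -0.1371, 0.1975]
orientation: [0.001, 0.766, -0.643, -0.001]
contact_force: [-0.1, 0.5, 0.4]
grip_width: 0.0386
```

Run:
```python
from h import *
c=cam('wrist','w1.png');s=ctrl.observe();print(s['t'],s['ee_pos'],s['orientation'],s['grip_width'],s['q'].round(2) if hasattr(s['q'],'round') else s['q']);print(c['o'],c['R'].round(2).tolist(),c['K'])
```

```text
2.075 [ 0.45060893 -0.13570789  0.197695  ] [ 4.74478828e-04  7.66643525e-01 -6.42072468e-01 -6.52340863e-04] 0.037956340423378525 [ 0.05  0.17 -0.44 -0.   -0.97  0.12]
[ 0.46508754 -0.21563757  0.32117591] [[-0.98, -0.16, -0.06], [-0.17, 0.94, 0.31], [0.0, 0.31, -0.95]] [[313.95800424   0.         319.03179386]
 [  0.         313.95800424 195.06251609]
 [  0.           0.           1.        ]]
```

View pics/w1.png

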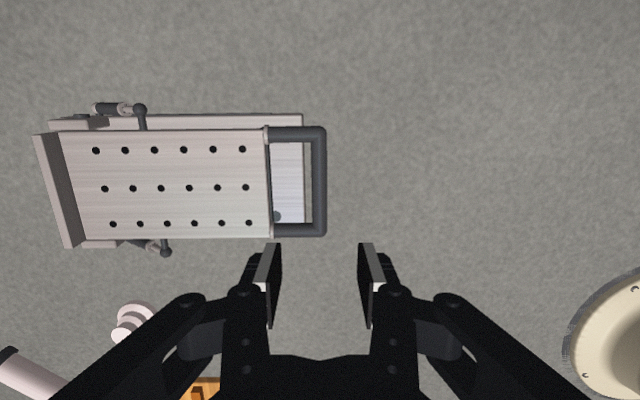

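Run:
```python
from plan import *
from fit import fit
c=load('w1')
print('bar',onz(c,(319,181),.05), bar(0), cur()[0])
print(fit(c,[[-.164,-.05,.055],[-.164,.05,.055],[-.21,0,.05],[-.195,-.06,.025]],[[266,128.5],[271,237],[319,181],[303,115]],[.66,-.1,.18]))
```

```text
bar [ 0.45154958 -0.14070028  0.05      ] [ 0.45069282 -0.13469621  0.048     ] [ 0.45060893 -0.13570789  0.197695  ]
(array([ 0.65677651, -0.1008736 ,  0.17975762]), [[-1.3, -0.5], [0.1, -0.1], [1.1, 2.7], [0.3, -1.9]])
```

```bash
echo '[0.182,0.657,-0.1005]'>base.json
python3 - <<'E'
from plan import *
Q=down(YAW-np.pi/2)
plan(lin(bar(0)+[0,0,.005],Q,6),-.1)
E
```

```text
[[0.5,0.1,24.1,0.0,0.0,-0.001,-0.1],[0.4,0.0,24.1,0.001,0.0,-0.001,-0.1],[0.5,0.1,24.1,0.0,0.0,-0.001,-0.1],[0.5,0.1,24.2,0.0,0.0,-0.001,-0.1],[0.4,0.1,24.1,0.0,0.0,-0.001,-0.1],[0.5,0.1,24.1,0.001,0.0,-0.001,-0.1]]
```

Call:
{"name": "servo_tool", "arguments": {
  "moves": [
    [0.5, 0.1, 24.1, 0, 0, -0.001, -0.1],
    [0.5, 0, 24.1, 0, 0, -0.001, -0.1],
    [0.5, 0.1, 24.1, 0, 0, -0.001, -0.1],
    [0.5, 0.1, 24.1, 0, 0, -0.001, -0.1],
    [0.5, 0.1, 24.1, 0, 0, -0.001, -0.1],
    [0.5, 0.1, 24.1, 0, 0, 0, -0.1],
    [0, 0, 0, 0, 0, 0, -0.1]
  ]
}}

```text
t: 2.95
ee_pos: [0.4497, -0.1363, 0.0527]
orientation: [0.001, 0.77, -0.638, -0.002]
contact_force: [0.4, 0.7, -0.0]
grip_width: 0.0385
```

Call:
{"name": "servo_tool", "arguments": {
  "moves": [
    [0, 0, 0, 0, 0, 0, -0.4],
    [0, 0, 0, 0, 0, 0, -0.6],
    [0, 0, 0, 0, 0, 0, -0.8],
    [0, 0, 0, 0, 0, 0, -1],
    [0, 0, 0, 0, 0, 0, -1],
    [0, 0, 0, 0, 0, 0, -1]
  ],
  "newtons": 50
}}

```text
t: 3.7
ee_pos: [0.4511, -0.1372, 0.055]
orientation: [-0.0, 0.769, -0.639, 0.0]
contact_force: [-2.4, 1.4, 5.5]
grip_width: 0.012
```

Run:
```python
from plan import *
p,r=cur();Q=down(YAW-np.pi/2)
plan([(p+bar(a)-bar(0),r) for a in np.r_[np.arange(.04,.4,.05)]],-1)
```

```text
[[0.0,-0.7,-8.4,0.0,0.0,0.0,-1.0],[0.0,-1.3,-10.4,0.0,0.0,0.0,-1.0],[0.0,-1.9,-10.4,0.0,0.0,0.0,-1.0],[0.0,-2.4,-10.2,0.0,0.0,0.0,-1.0],[0.0,-2.9,-10.1,0.0,0.0,0.0,-1.0],[0.0,-3.3,-10.0,0.0,0.0,0.0,-1.0],[0.1,-3.9,-9.8,0.0,0.0,0.0,-1.0],[0.0,-4.4,-9.5,0.0,0.0,0.0,-1.0]]
```

Call:
{"name": "servo_tool", "arguments": {
  "moves": [
    [0, -0.7, -8.4, 0, 0, 0, -1],
    [0, -1.3, -10.4, 0, 0, 0, -1],
    [0, -1.9, -10.4, 0, 0, 0, -1],
    [0, -2.4, -10.2, 0, 0, 0, -1],
    [0, -2.9, -10.1, 0, 0, 0, -1],
    [0, -3.3, -10, 0, 0, 0, -1],
    [0, -3.9, -9.8, 0, 0, 0, -1],
    [0, -4.4, -9.5, 0, 0, 0, -1]
  ]
}}

```text
t: 4.7
ee_pos: [0.4698, -0.1337, 0.1327]
orientation: [0.001, 0.769, -0.639, -0.002]
contact_force: [-2.9, -1.9, -10.7]
grip_width: 0.0118
```

Run:
```python
from plan import *
s=ctrl.observe();print(s['ee_pos'],s['contact_force'],s['wrist_torque'],s['grip_width'])
p,r=cur();print(bar(.39),bar(0))
z=p[2]-.0025
plan([(p+bar(a)-bar(.39),r) for a in np.linspace(.39,1.44,25)[1:]],-1)
```

```text
[ 0.46978194 -0.13366     0.13270399] [ -2.86630348  -1.90490974 -10.70905862] [-0.86420797  1.09494203 -0.01306339] 0.011844913895114316
[ 0.4708379  -0.13476062  0.12686338] [ 0.45046843 -0.13850935  0.048     ]
[[0.0,-4.2,-8.2,0.0,0.0,0.0,-1.0],[0.0,-4.5,-8.0,0.0,0.0,0.0,-1.0],[0.0,-4.8,-7.8,0.0,0.0,0.0,-1.0],[0.0,-5.2,-7.6,0.0,0.0,0.0,-1.0],[0.0,-5.6,-7.4,0.0,0.0,0.0,-1.0],[0.0,-5.8,-7.1,0.0,0.0,0.0,-1.0],[0.1,-6.2,-6.9,0.0,0.0,0.0,-1.0],[0.0,-6.4,-6.5,0.0,0.0,0.0,-1.0]]
[[0.0,-6.7,-6.3,0.0,0.0,0.0,-1.0],[0.0,-7.0,-6.0,0.0,0.0,0.0,-1.0],[0.0,-7.3,-5.7,0.0,0.0,0.0,-1.0],[0.0,-7.5,-5.3,0.0,0.0,0.0,-1.0],[0.0,-7.7,-5.0,0.0,0.0,0.0,-1.0],[0.0,-7.9,-4.7,0.0,0.0,0.0,-1.0],[0.1,-8.1,-4.3,0.0,0.0,0.0,-1.0],[0.0,-8.3,-4.0,0.0,0.0,0.0,-1.0]]
[[0.0,-8.5,-3.6,0.0,0.0,0.0,-1.0],[0.0,-8.6,-3.2,0.0,0.0,0.0,-1.0],[0.0,-8.8,-2.9,0.0,0.0,0.0,-1.0],[0.1,-8.9,-2.4,0.0,0.0,0.0,-1.0],[0.0,-8.9,-2.1,0.0,0.0,0.0,-1.0],[0.0,-9.1,-1.7,0.0,0.0,0.0,-1.0],[0.0,-9.1,-1.2,0.0,0.0,0.0,-1.0],[0.0,-9.2,-0.9,0.0,0.0,0.0,-1.0]]
```

Call:
{"name": "servo_tool", "arguments": {
  "moves": [
    [0, -4.2, -8.2, 0, 0, 0, -1],
    [0, -4.5, -8, 0, 0, 0, -1],
    [0, -4.8, -7.8, 0, 0, 0, -1],
    [0, -5.2, -7.6, 0, 0, 0, -1],
    [0, -5.6, -7.4, 0, 0, 0, -1],
    [0, -5.8, -7.1, 0, 0, 0, -1],
    [0, -6.2, -6.9, 0, 0, 0, -1],
    [0, -6.4, -6.5, 0, 0, 0, -1]
  ]
}}

```text
t: 5.7
ee_pos: [0.5087, -0.1264, 0.1924]
orientation: [0.004, 0.769, -0.639, -0.004]
contact_force: [-12.4, -1.9, 1.7]
grip_width: 0.0121
```

Call:
{"name": "servo_tool", "arguments": {
  "moves": [
    [0, -6.7, -6.3, 0, 0, 0, -1],
    [0, -7, -6, 0, 0, 0, -1],
    [0, -7.3, -5.7, 0, 0, 0, -1],
    [0, -7.5, -5.3, 0, 0, 0, -1],
    [0, -7.7, -5, 0, 0, 0, -1],
    [0, -7.9, -4.7, 0, 0, 0, -1],
    [0, -8.1, -4.3, 0, 0, 0, -1],
    [0, -8.3, -4, 0, 0, 0, -1]
  ]
}}

```text
t: 6.7
ee_pos: [0.5709, -0.1151, 0.2393]
orientation: [0.001, 0.77, -0.638, -0.0]
contact_force: [-12.8, 4.7, 15.3]
grip_width: 0.0118
```

Run:
```python
from plan import *
s=ctrl.observe();print(s['ee_pos'],s['contact_force'],s['wrist_torque'],s['grip_width'],s['q'])
p,r=cur()
for a in (1.0,1.09,1.2):print(a,bar(a))
```

```text
[ 0.57089604 -0.11505108  0.23928137] [-12.83403996   4.73363659  15.26511735] [0.91682188 3.98467454 0.08187154] 0.011799315727079426 [ 0.08013781  0.32117103 -0.11701525  0.00231056 -1.13468794  0.10517804]
1.0 [ 0.55616897 -0.11905659  0.21873284]
1.09 [ 0.57281795 -0.11599257  0.22720396]
1.2 [ 0.59407807 -0.11207993  0.23543886]
```

Call:
{"name": "servo_tool", "arguments": {
  "moves": [
    [0, 0, -4, 0, 0, 0, -1],
    [0, 0, 0, 0, 0, 0, -1]
  ]
}}

```text
t: 6.95
ee_pos: [0.5728, -0.1147, 0.2402]
orientation: [0.0, 0.77, -0.638, 0.001]
contact_force: [-6.0, 1.0, 6.3]
grip_width: 0.0115
```

Run:
```python
from h import *
c=cam('scene','s2.png')
w=cam('wrist','w2.png')
im=np.vstack([cv2.resize(c['pixels'][130:270,200:340],(400,400)),])
im=np.hstack([im,cv2.resize(w['pixels'],(400,250))[:, :] if 0 else cv2.copyMakeBorder(cv2.resize(w['pixels'],(400,250)),0,150,0,0,cv2.BORDER_CONSTANT)])
cv2.imwrite('pics/c2.png',im[:,:,::-1])
```

```text
(no output)
```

View pics/c2.png

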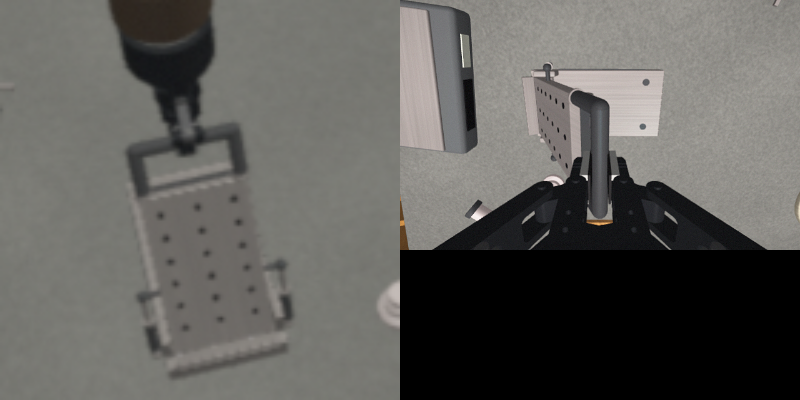

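Call:
{"name": "servo_tool", "arguments": {
  "moves": [
    [0, -8.5, -5.6, 0, 0, 0, -1],
    [0, -8.6, -4.2, 0, 0, 0, -1],
    [0, -8.8, -3.2, 0, 0, 0, -1],
    [0, -8.9, -2.4, 0, 0, 0, -1],
    [0, -8.9, -2.1, 0, 0, 0, -1],
    [0, -9.1, -1.7, 0, 0, 0, -1]
  ]
}}

```text
t: 7.8
ee_pos: [0.6259, -0.1049, 0.258]
orientation: [-0.0, 0.769, -0.639, 0.001]
contact_force: [-6.4, 1.2, 9.1]
grip_width: 0.0121
```

Call:
{"name": "servo_tool", "arguments": {
  "moves": [
    [0, -2, 1, 0, 0, 0, -1],
    [0, -4, 2, 0, 0, 0, -1],
    [0, -4, 2, 0, 0, 0, -1],
    [0, -4, 0, 0, 0, 0, -1],
    [0, -3, 0, 0, 0, 0, -1],
    [0, 0, 0, 0, 0, 0, -1]
  ],
  "newtons": 20
}}

```text
t: 8.55
ee_pos: [0.647, -0.1009, 0.2595]
orientation: [-0.006, 0.77, -0.638, 0.008]
contact_force: [-1.8, 2.5, 18.1]
grip_width: 0.0116
```

Call:
{"name": "servo_tool", "arguments": {
  "moves": [
    [0, 0, 0, 0, 0, 0, -0.6],
    [0, 0, 0, 0, 0, 0, -0.1],
    [0, 0, 0, 0, 0, 0, -0.1],
    [0, 0, -15, 0, 0, 0, -0.1],
    [0, 0, -35, 0, 0, 0, -0.1],
    [0, 0, -40, 0, 0, 0, -0.1],
    [0, 0, 0, 0, 0, 0, -0.1]
  ],
  "newtons": 60
}}

```text
t: 9.43
ee_pos: [0.643, -0.1021, 0.3471]
orientation: [-0.003, 0.769, -0.639, 0.004]
contact_force: [0.0, 0.7, -0.3]
grip_width: 0.0382
```

Run:
```python
from plan import *
s=ctrl.observe();print(s['t'],s['contact_force'],s['q'])
p,r=cur()
phi=.175
A=down(phi,-np.pi/4); T=np.array([.496,.384,.17])
e=plan(w:=lin([.50,.20,.33],down(phi,0),12),0)
e2=plan(lin(T,A,8,e),0,e)
# bar centre check
c=load('w1')
```

```text
9.425 [ 0.04728545  0.67771916 -0.30038765] [ 0.09121102  0.38223065  0.24130997  0.00166567 -1.42020602  0.09359116]
[[-26.9,7.1,1.3,0.0,-0.001,-0.13,0.0],[-27.7,3.5,1.3,-0.001,-0.001,-0.13,0.0],[-27.8,0.0,1.3,0.0,0.0,-0.13,0.0],[-27.6,-3.7,1.4,-0.001,-0.001,-0.13,0.0],[-26.9,-7.3,1.4,0.0,-0.001,-0.13,0.0],[-25.8,-10.6,1.3,-0.001,-0.001,-0.13,0.0],[-24.1,-13.9,1.4,0.0,-0.001,-0.13,0.0],[-22.2,-16.9,1.5,-0.001,0.0,-0.13,0.0]]
[[-19.7,-19.7,1.4,0.0,-0.001,-0.131,0.0],[-17.0,-22.0,1.4,-0.001,-0.001,-0.13,0.0],[-14.0,-24.1,1.4,0.0,-0.001,-0.13,0.0],[-10.8,-25.7,1.5,-0.001,0.0,-0.13,0.0]]
[[3.5,-22.7,20.0,0.0,-0.098,0.0,0.0],[5.5,-22.8,19.5,0.0,-0.098,0.0,0.0],[7.3,-22.7,19.0,0.0,-0.099,0.0,0.0],[9.2,-22.8,18.1,0.0,-0.098,0.0,0.0],[10.9,-22.7,17.1,0.0,-0.098,0.0,0.0],[12.5,-22.8,15.9,0.0,-0.098,0.0,0.0],[14.0,-22.7,14.7,0.0,-0.099,0.0,0.0],[15.4,-22.8,13.2,0.001,-0.098,0.0,0.0]]
```

Call:
{"name": "servo_tool", "arguments": {
  "moves": [
    [-26.9, 7.1, 1.3, 0, 0, -0.13, 0],
    [-27.7, 3.5, 1.3, 0, 0, -0.13, 0],
    [-27.8, 0, 1.3, 0, 0, -0.13, 0],
    [-27.6, -3.7, 1.4, 0, 0, -0.13, 0],
    [-26.9, -7.3, 1.4, 0, 0, -0.13, 0],
    [-25.8, -10.6, 1.3, 0, 0, -0.13, 0],
    [-24.1, -13.9, 1.4, 0, 0, -0.13, 0],
    [-22.2, -16.9, 1.5, 0, 0, -0.13, 0]
  ]
}}

```text
t: 10.42
ee_pos: [0.5454, 0.1004, 0.3305]
orientation: [0.0, 0.985, -0.17, -0.0]
contact_force: [0.1, 1.2, 0.2]
grip_width: 0.0423
```

Call:
{"name": "servo_tool", "arguments": {
  "moves": [
    [-19.7, -19.7, 1.4, 0, 0, -0.131, 0],
    [-17, -22, 1.4, 0, 0, -0.13, 0],
    [-14, -24.1, 1.4, 0, 0, -0.13, 0],
    [-10.8, -25.7, 1.5, 0, 0, -0.13, 0],
    [0, 0, 0, 0, 0, 0, 0]
  ]
}}

```text
t: 11.05
ee_pos: [0.4977, 0.2015, 0.3248]
orientation: [0.0, 0.996, 0.088, -0.0]
contact_force: [-0.0, 0.4, -0.2]
grip_width: 0.0431
```

Call:
{"name": "servo_tool", "arguments": {
  "moves": [
    [3.5, -22.7, 20, 0, -0.098, 0, 0],
    [5.5, -22.8, 19.5, 0, -0.098, 0, 0],
    [7.3, -22.7, 19, 0, -0.099, 0, 0],
    [9.2, -22.8, 18.1, 0, -0.098, 0, 0],
    [10.9, -22.7, 17.1, 0, -0.098, 0, 0],
    [12.5, -22.8, 15.9, 0, -0.098, 0, 0],
    [14, -22.7, 14.7, 0, -0.099, 0, 0],
    [15.4, -22.8, 13.2, 0, -0.098, 0, 0]
  ]
}}

```text
t: 12.05
ee_pos: [0.4952, 0.3844, 0.1643]
orientation: [0.034, 0.92, 0.08, -0.383]
contact_force: [-0.0, 1.0, -0.0]
grip_width: 0.0423
```

Run:
```python
from plan import *
w=cam('wrist','w3.png');c=cam('scene','s3.png')
s=ctrl.observe();print(s['t'],s['ee_pos'],s['q']);print(R.from_quat(np.roll(s['orientation'],-1)).as_matrix().round(3))
print('pred 75 mid px',proj(w,[[.496,.384,.044]]))
a=cv2.resize(w['pixels'],(640,400));b=cv2.resize(c['pixels'][150:270,220:310],(150,200))
im=np.zeros((400,800,3),np.uint8);im[:,:640]=a;im[:200,645:795]=b
cv2.imwrite('pics/c3.png',im[:,:,::-1])
```

```text
12.15 [0.49389469 0.38477134 0.15788097] [ 0.72886257  0.82191639  0.50472886 -0.41338497 -1.94010984  1.00142699]
[[ 0.689  0.172 -0.704]
 [ 0.117 -0.985 -0.126]
 [-0.715  0.005 -0.699]]
pred 75 mid px [[320.59813594  82.46471952]]
```

View pics/c3.png

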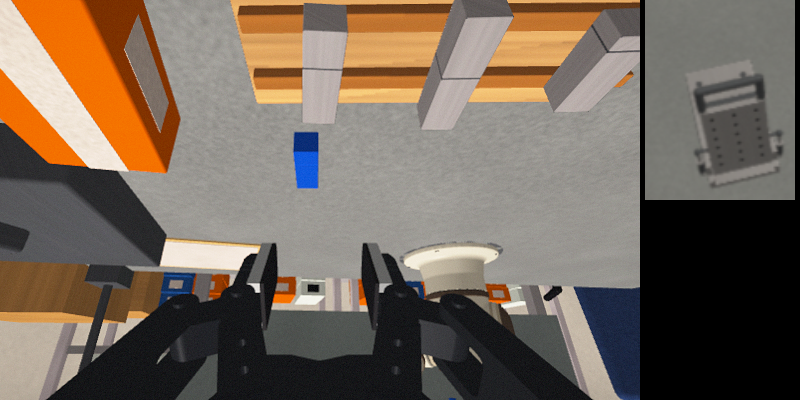

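Run:
```python
from plan import *
c=load('w3')
P=np.array([onz(c,u,.044) for u in [(304,29),(347,31),(336,123),(303,122)]])
L=(P[0]+P[1]-P[2]-P[3])/2;m=P.mean(0)
print(P.round(4),m,np.linalg.norm(L),np.arctan2(L[1],L[0]),np.linalg.norm(P[0]-P[1]),np.linalg.norm(P[2]-P[3]))
phi=.175
e=plan(lin([.4955,.3845,.036],down(phi,-np.pi/4),7),0)
```

```text
[[0.5302 0.3989 0.044 ]
 [0.533  0.3766 0.044 ]
 [0.4598 0.366  0.044 ]
 [0.4568 0.39   0.044 ]] [0.49492922 0.3828841  0.044     ] 0.07395972947646261 0.13199160556036557 0.02250512630248459 0.0241958163038362
[[12.6,0.0,12.0,0.0,0.002,-0.001,0.0],[12.6,0.0,12.0,0.001,0.001,0.0,0.0],[12.6,0.0,12.1,0.0,0.002,-0.001,0.0],[12.5,0.1,12.1,0.0,0.002,-0.001,0.0],[12.5,0.0,12.1,0.0,0.001,0.0,0.0],[12.5,0.1,12.1,0.001,0.002,-0.001,0.0],[12.5,0.0,12.1,0.0,0.002,-0.001,0.0]]
```

Call:
{"name": "servo_tool", "arguments": {
  "moves": [
    [12.6, 0, 12, 0, 0.002, 0, 0],
    [12.6, 0, 12, 0, 0.002, 0, 0],
    [12.6, 0, 12.1, 0, 0.002, 0, 0],
    [12.5, 0.1, 12.1, 0, 0.002, -0.001, 0],
    [12.5, 0.1, 12.1, 0, 0.001, -0.001, 0],
    [12.5, 0.1, 12.1, 0, 0.002, -0.001, 0],
    [12.5, 0.3, 12.1, 0, 0.002, -0.001, 0],
    [0, 0, 0, 0, 0, 0, 0]
  ]
}}

```text
t: 13.15
ee_pos: [0.4965, 0.384, 0.0413]
orientation: [0.033, 0.922, 0.082, -0.377]
contact_force: [-0.5, -0.6, 0.4]
grip_width: 0.0428
```

Call:
{"name": "servo_tool", "arguments": {
  "moves": [
    [0, 0, 0, 0, 0, 0, -0.3],
    [0, 0, 0, 0, 0, 0, -0.4],
    [0, 0, 0, 0, 0, 0, -0.6],
    [0, 0, 0, 0, 0, 0, -0.8],
    [0, 0, 0, 0, 0, 0, -1],
    [0, 0, 0, 0, 0, 0, -1]
  ],
  "newtons": 70
}}

```text
t: 13.9
ee_pos: [0.498, 0.3847, 0.0443]
orientation: [0.032, 0.923, 0.083, -0.375]
contact_force: [3.2, -0.2, 5.2]
grip_width: 0.0228
```

Run:
```python
from plan import *
s=ctrl.observe();p,r=cur()
print(s['t'],p,s['contact_force'],s['grip_width'],r.as_matrix().round(3).tolist())
np.save('grip.npy',np.r_[p,r.as_quat()])
plan([(p+[0,0,.015],r),(p+[0,0,.04],r),(p+[0,0,.09],r),(p+[0,0,.14],r),(p+[0,0,.18],r)],-1)
```

```text
13.9 [0.49801722 0.38468613 0.04433649] [ 3.20910743 -0.17059908  5.1505193 ] 0.022846924805012523 [[0.705, 0.177, -0.686], [0.129, -0.984, -0.121], [-0.697, -0.003, -0.717]]
[[-10.5,0.0,-10.8,0.0,0.0,0.0,-1.0],[-17.4,-0.1,-17.9,0.0,0.0,0.0,-1.0],[-34.8,-0.2,-35.8,0.0,0.0,0.0,-1.0],[-34.9,-0.2,-35.9,0.0,0.0,0.0,-1.0],[-27.9,-0.1,-28.7,0.0,0.0,0.0,-1.0]]
```

Call:
{"name": "servo_tool", "arguments": {
  "moves": [
    [-3.5, 0, -3.5, 0, 0, 0, -1],
    [-7, 0, -7.3, 0, 0, 0, -1],
    [-17.4, -0.1, -17.9, 0, 0, 0, -1],
    [-34.8, -0.2, -35.8, 0, 0, 0, -1],
    [-34.9, -0.2, -35.9, 0, 0, 0, -1],
    [-27.9, -0.1, -28.7, 0, 0, 0, -1],
    [0, 0, 0, 0, 0, 0, -1],
    [0, 0, 0, 0, 0, 0, -1]
  ]
}}

```text
t: 14.9
ee_pos: [0.497, 0.3846, 0.2231]
orientation: [0.032, 0.922, 0.083, -0.376]
contact_force: [0.5, 0.1, -4.2]
grip_width: 0.0226
```

Run:
```python
from plan import *
s=ctrl.observe();p,r=cur()
print(s['t'],p,s['contact_force'],s['grip_width'],r.as_matrix().round(3).tolist())
w=cam('wrist','w4.png');c=cam('side','d4.png')
u=proj(c,[p])[0].astype(int);print(u)
b=c['pixels'][max(0,u[1]-60):u[1]+60,max(0,u[0]-60):u[0]+60]
im=np.zeros((400,800,3),np.uint8);im[:,:500]=w['pixels'][:,70:570];im[:300,500:800]=cv2.resize(b,(300,300))
cv2.imwrite('pics/c4.png',im[:,:,::-1])
```

```text
14.9 [0.49699056 0.38464245 0.22314174] [ 0.52726643  0.05737021 -4.17282815] 0.022559465604580345 [[0.703, 0.177, -0.688], [0.129, -0.984, -0.121], [-0.699, -0.003, -0.715]]
[283 253]
```

View pics/c4.png

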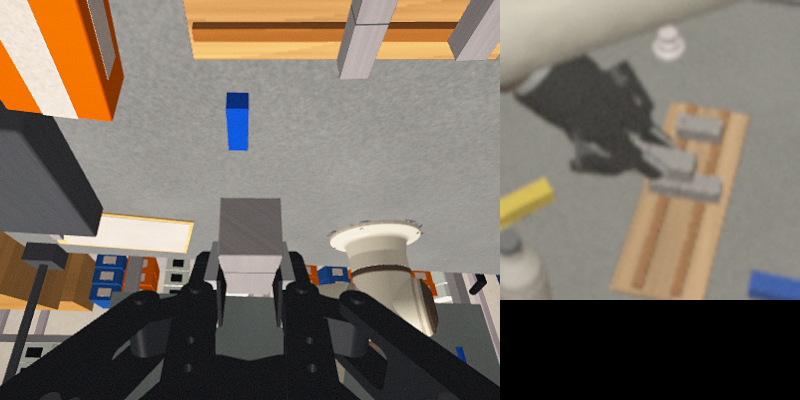

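Run:
```python
from plan import *
from scipy.optimize import least_squares
c=load('w4');g=cv2.cvtColor(c['pixels'],cv2.COLOR_RGB2GRAY).astype(float)
pr=g[185:310,308:335].mean(1);d=np.diff(pr)
for i in np.argsort(-abs(d))[:14]:print(185+i+1,round(d[i],1),end='; ')
print()
row=g[215:245,260:380].mean(0);dr=np.diff(row);print([(260+i+1,round(dr[i],1)) for i in np.argsort(-abs(dr))[:6]])
w3=load('w3');J=[onz(w3,(320,v),.044) for v in (30,69,122)];print(np.linalg.norm(J[0]-J[1]),np.linalg.norm(J[1]-J[2]))
np.save('pr.npy',pr)
```

```text
297 -64.0; 296 -48.8; 255 39.9; 198 -32.8; 256 30.4; 274 27.3; 272 -22.9; 199 -20.6; 254 16.2; 197 -11.4; 294 11.1; 257 10.0; 293 7.4; 273 -5.3; 
[(np.int64(352), np.float64(28.6)), (np.int64(289), np.float64(-22.6)), (np.int64(290), np.float64(-17.4)), (np.int64(351), np.float64(13.7)), (np.int64(353), np.float64(12.7)), (np.int64(261), np.float64(-10.2))]
0.025281013955161243 0.04805920515568905
```

Run:
```python
from plan import *
from scipy.optimize import least_squares
c=load('w4');p,r=cur();M=r.as_matrix()
# stack frame: end-up axis e (long, +x end), n (top), pitch d: rotation about tool y
h=np.cross([0,0,1.],M[:,1]);h/=-np.linalg.norm(h)   # heading
if h[0]<0:h=-h
def pts(q):
    Ry=R.from_rotvec(q[2]*M[:,1]).as_matrix(); e=Ry@h; n=Ry@np.array([0,0,1.]); s=np.cross(n,e)
    C=p+q[0]*h+[0,0,q[1]]+q[3]*s
    E=lambda x,z,y=0:C+x*e+z*n+y*s
    return np.array([E(.0375,-.012),E(.0375,.012),E(.0125,.012),E(-.0375,.012),E(.0375,0,.012),E(.0375,0,-.012)])
def f(q,full=0):
    u=proj(c,pts(q)); return np.r_[u[0,1]-198.2,u[1,1]-255.4,u[2,1]-273.2,u[3,1]-296.9, sorted([u[4,0],u[5,0]])-np.array([289.6,352.0])]
s=least_squares(f,[0,-.01,0,0]);print(s.x,s.fun)
s=least_squares(lambda q:np.delete(f(q),3),[0,-.01,0,0]);print(s.x,s.fun,f(s.x))
```

```text
[-6.49732097e-03 -1.06100106e-02 -2.94772592e-02  8.22568975e-05] [-0.14488528 -0.07731723  0.3393181  -0.11976095  0.16193465 -0.16188745]
[-6.51239635e-03 -1.08458235e-02 -2.22792209e-02  8.24824187e-05] [-0.16227356  0.09319213  0.0647371   0.15976914 -0.15972278] [-0.16227356  0.09319213  0.0647371  -0.98983382  0.15976914 -0.15972278]
```

```bash
cat > place.py <<'E'
from plan import *
import sys
p,r=cur()
G=np.load('grip2.npy') if len(sys.argv)>9 else None
E
python3 - <<'E'
from plan import *
p,r=cur();M=r.as_matrix()
h=np.cross([0,0,1.],M[:,1]);h=h if h[0]>0 else -h
v=r.inv().apply(-.0065*h+[0,0,-.0106]); np.save('v.npy',v)
t0=np.arctan2(M[:,2]@h,-M[2,2]);t1=t0+np.pi/2+.02
print(v,t0,t1)
Q=down(YAW,t1);T=base(-.130,0,.0625+.09)-Q.apply(v);print(T)
np.save('tilt.npy',t1)
plan(lin(T,Q,16),-1)
E
```

```text
[2.79402220e-03 1.17439844e-05 1.21162391e-02] -0.776713909170145 0.8140824176247515
[ 0.51859432 -0.12595976  0.15878671]
[[-0.3,31.6,5.8,0.0,0.099,0.0,-1.0],[-1.0,31.7,5.7,0.0,0.1,-0.001,-1.0],[-1.5,31.6,5.6,0.0,0.099,0.0,-1.0],[-2.1,31.6,5.5,0.0,0.1,0.0,-1.0],[-2.5,31.7,5.2,0.0,0.099,-0.001,-1.0],[-3.2,31.6,4.9,0.0,0.1,0.0,-1.0],[-3.6,31.6,4.6,-0.001,0.099,0.0,-1.0],[-4.0,31.7,4.2,0.0,0.099,0.0,-1.0]]
[[-4.5,31.6,3.8,0.0,0.1,-0.001,-1.0],[-4.8,31.6,3.4,0.0,0.099,0.0,-1.0],[-5.1,31.7,2.8,0.0,0.1,0.0,-1.0],[-5.4,31.6,2.3,0.0,0.099,0.0,-1.0],[-5.6,31.6,1.8,0.0,0.1,-0.001,-1.0],[-5.8,31.6,1.2,0.0,0.099,0.0,-1.0],[-5.9,31.6,0.7,0.0,0.099,0.0,-1.0],[-5.9,31.7,0.0,0.0,0.1,-0.001,-1.0]]
```

Call:
{"name": "servo_tool", "arguments": {
  "moves": [
    [-0.3, 31.6, 5.8, 0, 0.099, 0, -1],
    [-1, 31.7, 5.7, 0, 0.1, -0.001, -1],
    [-1.5, 31.6, 5.6, 0, 0.099, 0, -1],
    [-2.1, 31.6, 5.5, 0, 0.1, 0, -1],
    [-2.5, 31.7, 5.2, 0, 0.099, -0.001, -1],
    [-3.2, 31.6, 4.9, 0, 0.1, 0, -1],
    [-3.6, 31.6, 4.6, 0, 0.099, 0, -1],
    [-4, 31.7, 4.2, 0, 0.099, 0, -1]
  ]
}}

```text
t: 16.0
ee_pos: [0.5072, 0.1279, 0.1898]
orientation: [-0.002, 0.996, 0.09, 0.01]
contact_force: [0.1, -1.8, -3.4]
grip_width: 0.0226
```

Call:
{"name": "servo_tool", "arguments": {
  "moves": [
    [-4.5, 31.6, 3.8, 0, 0.1, -0.001, -1],
    [-4.8, 31.6, 3.4, 0, 0.099, 0, -1],
    [-5.1, 31.7, 2.8, 0, 0.1, 0, -1],
    [-5.4, 31.6, 2.3, 0, 0.099, 0, -1],
    [-5.6, 31.6, 1.8, 0, 0.1, -0.001, -1],
    [-5.8, 31.6, 1.2, 0, 0.099, 0, -1],
    [-5.9, 31.6, 0.7, 0, 0.099, 0, -1],
    [-5.9, 31.7, 0, 0, 0.1, -0.001, -1]
  ]
}}

```text
t: 17.0
ee_pos: [0.5095, -0.0945, 0.1615]
orientation: [-0.037, 0.946, 0.083, 0.311]
contact_force: [-0.8, -1.3, -3.6]
grip_width: 0.023
```

Call:
{"name": "servo_tool", "arguments": {
  "moves": [
    [0, 0, 0, 0, 0, 0, -1],
    [0, 0, 0, 0, 0, 0, -1]
  ]
}}

```text
t: 17.25
ee_pos: [0.5108, -0.0947, 0.1629]
orientation: [-0.036, 0.946, 0.083, 0.311]
contact_force: [-0.8, -0.3, -3.6]
grip_width: 0.0225
```

Run:
```python
from plan import *
p,r=cur();v=np.load('v.npy');t1=float(np.load('tilt.npy'));M=r.as_matrix();print(p,M.round(3).tolist(),ctrl.observe()['q'])
Q=down(YAW,t1);print('ang err',(r.inv()*Q).as_rotvec())
C=p+r.apply(v);print('stack',R.from_euler('z',-YAW).apply(C-[HX,HY,0]))
w=cam('wrist','w5.png');s=cam('scene','s5.png')
im=np.zeros((400,800,3),np.uint8);im[:,:560]=w['pixels'][:,40:600];im[:320,560:800]=cv2.resize(s['pixels'][150:270,220:310],(240,320))
cv2.imwrite('pics/c5.png',im[:,:,::-1])
T=base(-.130,0,.0625+.006)-Q.apply(v)
plan(lin(T,Q,7),-1)
```

```text
[ 0.51078727 -0.09467823  0.16288354] [[0.792, 0.18, 0.583], [0.135, -0.984, 0.12], [0.595, -0.016, -0.803]] [ 0.04965516  0.13307423 -0.60670958 -0.4314751  -0.21827823  2.08909378]
ang err [-0.01113227  0.17646284 -0.01183258]
stack [-0.13328643  0.03229457  0.15481191]
[[-7.3,4.9,10.2,-0.002,0.025,-0.002,-1.0],[-7.6,4.8,10.1,-0.001,0.025,-0.001,-1.0],[-7.8,4.8,9.8,-0.002,0.025,-0.002,-1.0],[-8.1,4.8,9.7,-0.002,0.025,-0.001,-1.0],[-8.3,4.8,9.5,-0.001,0.025,-0.002,-1.0],[-8.5,4.7,9.3,-0.002,0.025,-0.001,-1.0],[-8.8,4.7,9.0,-0.002,0.025,-0.002,-1.0]]
```

View pics/c5.png

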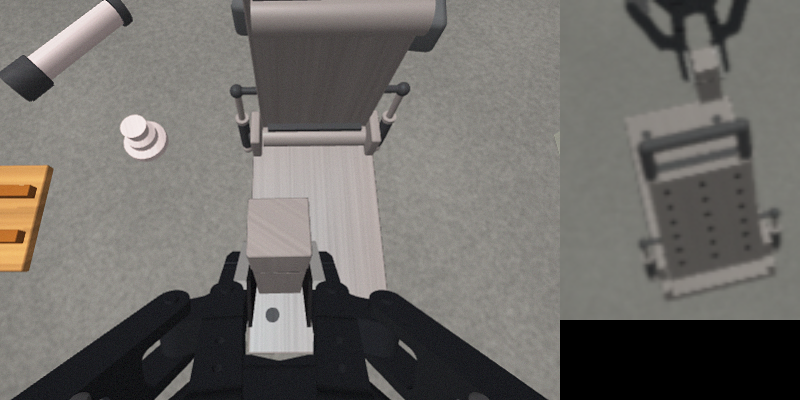

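The picture shows the stack held squarely over the base at (320,230), with the plate open behind it. The wrist is near its q5 limit, so I can't get the forward tilt. I'll stand the stack with the tool leaning in from the +y side instead; the stack is square, so a quarter turn is fine.

Run:
```python
from plan import *
v=np.load('v.npy');t1=float(np.load('tilt.npy'))
S=[.48,-.10,.25]
e=plan(lin(S,down(YAW,.15),6),-1)
Y=[(np.array(S),down(YAW-np.pi/2*k/11,.15)) for k in range(1,12)]
e=plan(Y,-1,e)
Q=down(YAW-np.pi/2,t1);T=base(-.130,0,.0625+.09)-Q.apply(v);print(T)
plan(lin(T,Q,7,e),-1,e)
```

```text
[[4.4,-0.2,-14.7,-0.002,-0.081,-0.001,-1.0],[3.2,-0.2,-15.1,-0.003,-0.082,-0.001,-1.0],[1.9,-0.1,-15.3,-0.002,-0.081,-0.001,-1.0],[0.7,0.0,-15.3,-0.003,-0.082,-0.001,-1.0],[-0.6,-0.1,-15.4,-0.002,-0.081,-0.001,-1.0],[-1.8,0.0,-15.3,-0.003,-0.082,-0.001,-1.0]]
[[0.0,0.0,0.0,-0.021,0.0,0.141,-1.0],[0.0,0.0,0.0,-0.021,0.0,0.141,-1.0],[0.0,0.0,0.0,-0.022,0.0,0.141,-1.0],[0.0,0.0,0.0,-0.021,0.0,0.142,-1.0],[0.0,0.0,0.0,-0.021,0.0,0.141,-1.0],[0.0,0.0,0.0,-0.022,0.0,0.141,-1.0],[0.0,0.0,0.0,-0.021,0.0,0.141,-1.0],[0.0,0.0,0.0,-0.021,0.0,0.141,-1.0]]
[[0.0,0.0,0.0,-0.022,0.0,0.142,-1.0],[0.0,0.0,0.0,-0.021,0.0,0.141,-1.0],[0.0,0.0,0.0,-0.021,0.0,0.141,-1.0]]
[ 0.52721696 -0.11347679  0.15878671]
[[1.1,-6.3,13.4,0.0,0.095,0.0,-1.0],[-0.1,-6.3,13.4,0.0,0.095,0.0,-1.0],[-1.4,-6.3,13.3,0.0,0.095,0.0,-1.0],[-2.7,-6.2,13.1,0.0,0.095,0.0,-1.0],[-3.9,-6.3,12.8,0.0,0.094,0.0,-1.0],[-5.0,-6.3,12.4,0.0,0.095,0.0,-1.0],[-6.3,-6.3,11.9,0.0,0.095,0.0,-1.0]]
```

Call:
{"name": "servo_tool", "arguments": {
  "moves": [
    [4.4, -0.2, -14.7, -0.002, -0.081, -0.001, -1],
    [3.2, -0.2, -15.1, -0.002, -0.082, -0.001, -1],
    [1.9, -0.1, -15.3, -0.002, -0.081, -0.001, -1],
    [0.7, 0, -15.3, -0.003, -0.082, -0.001, -1],
    [-0.6, 0, -15.4, -0.002, -0.081, -0.001, -1],
    [-1.8, 0, -15.3, -0.003, -0.082, -0.001, -1]
  ]
}}

```text
t: 18.1
ee_pos: [0.4801, -0.1, 0.2512]
orientation: [-0.007, 0.993, 0.09, 0.075]
contact_force: [-0.3, 0.2, -4.4]
grip_width: 0.0226
```

Call:
{"name": "servo_tool", "arguments": {
  "moves": [
    [0, 0, 0, -0.021, 0, 0.141, -1],
    [0, 0, 0, -0.021, 0, 0.141, -1],
    [0, 0, 0, -0.022, 0, 0.141, -1],
    [0, 0, 0, -0.021, 0, 0.142, -1],
    [0, 0, 0, -0.021, 0, 0.141, -1],
    [0, 0, 0, -0.022, 0, 0.141, -1],
    [0, 0, 0, -0.021, 0, 0.141, -1],
    [0, 0, 0, -0.021, 0, 0.141, -1]
  ]
}}

```text
t: 19.1
ee_pos: [0.4805, -0.0999, 0.2505]
orientation: [0.034, 0.883, -0.463, 0.068]
contact_force: [0.0, -0.2, -2.9]
grip_width: 0.0229
```

Call:
{"name": "servo_tool", "arguments": {
  "moves": [
    [0, 0, 0, -0.022, 0, 0.142, -1],
    [0, 0, 0, -0.021, 0, 0.141, -1],
    [0, 0, 0, -0.021, 0, 0.141, -1],
    [0, 0, 0, 0, 0, 0, -1]
  ]
}}

```text
t: 19.6
ee_pos: [0.4809, -0.0999, 0.2505]
orientation: [0.046, 0.767, -0.638, 0.059]
contact_force: [0.2, 0.6, -2.8]
grip_width: 0.0223
```

Run:
```python
from plan import *
p,r=cur();print(p,ctrl.observe()['q'],(r.inv()*down(YAW-np.pi/2,.15)).as_rotvec())
v=np.load('v.npy');t1=float(np.load('tilt.npy'))
Q=down(YAW-np.pi/2,t1);T=base(-.130,0,.0625+.07)-Q.apply(v);print(T)
plan(lin(T,Q,8),-1)
```

```text
[ 0.48088221 -0.09990576  0.25045009] [ 0.21212869  0.13146403 -0.41249316  0.17424475 -1.03443374 -0.11842736] [-0.00363128  0.00046257  0.0012056 ]
[ 0.52721696 -0.11347679  0.13878671]
[[0.6,-5.3,14.2,0.0,0.083,0.0,-1.0],[-0.6,-5.4,14.3,-0.001,0.083,0.0,-1.0],[-1.7,-5.3,14.1,0.0,0.083,0.0,-1.0],[-2.9,-5.4,13.9,-0.001,0.083,0.0,-1.0],[-4.1,-5.3,13.7,0.0,0.083,0.0,-1.0],[-5.1,-5.4,13.2,-0.001,0.083,0.0,-1.0],[-6.3,-5.4,12.8,0.0,0.083,0.0,-1.0],[-7.3,-5.4,12.2,-0.001,0.084,0.0,-1.0]]
```

Call:
{"name": "servo_tool", "arguments": {
  "moves": [
    [0.6, -5.3, 14.2, 0, 0.083, 0, -1],
    [-0.6, -5.4, 14.3, 0, 0.083, 0, -1],
    [-1.7, -5.3, 14.1, 0, 0.083, 0, -1],
    [-2.9, -5.4, 13.9, -0.001, 0.083, 0, -1],
    [-4.1, -5.3, 13.7, 0, 0.083, 0, -1],
    [-5.1, -5.4, 13.2, -0.001, 0.083, 0, -1],
    [-6.3, -5.4, 12.8, 0, 0.083, 0, -1],
    [-7.3, -5.4, 12.2, -0.001, 0.084, 0, -1]
  ]
}}

```text
t: 20.6
ee_pos: [0.5276, -0.1129, 0.1384]
orientation: [0.253, 0.706, -0.587, 0.305]
contact_force: [1.5, 0.5, -3.6]
grip_width: 0.0226
```

Call:
{"name": "servo_tool", "arguments": {
  "moves": [
    [0, 0, 0, 0, 0, 0, -1],
    [0, 0, 0, 0, 0, 0, -1]
  ]
}}

```text
t: 20.85
ee_pos: [0.5272, -0.1139, 0.1394]
orientation: [0.253, 0.705, -0.589, 0.304]
contact_force: [-1.3, 0.8, -3.1]
grip_width: 0.0225
```

Run:
```python
from plan import *
p,r=cur();print(p,ctrl.observe()['q'])
v=np.load('v.npy');t1=float(np.load('tilt.npy'))
Q=down(YAW-np.pi/2,t1);print((r.inv()*Q).as_rotvec())
w=cam('wrist','w6.png');g=cv2.cvtColor(w['pixels'],cv2.COLOR_RGB2GRAY).astype(float)
d=np.diff(g[185:310,308:335].mean(1));print([(185+i+1,round(d[i],1)) for i in np.argsort(-abs(d))[:8]])
C=p+r.apply(v);print('stack',R.from_euler('z',-YAW).apply(C-[HX,HY,0]))
cv2.imwrite('pics/c6.png',w['pixels'][:,:,::-1])
T=base(-.130,0,.0625+.008)-Q.apply(v)
plan(lin(T,Q,7),-1)
```

```text
[ 0.52722837 -0.11386088  0.13939409] [ 0.2961496   0.39521894 -0.84379438  1.17334206 -0.8976285  -1.14595111]
[ 0.00039637  0.00207078 -0.00223585]
[(np.int64(293), np.float64(42.3)), (np.int64(257), np.float64(-40.1)), (np.int64(294), np.float64(31.0)), (np.int64(199), np.float64(22.9)), (np.int64(256), np.float64(-20.7)), (np.int64(198), np.float64(10.9)), (np.int64(274), np.float64(-9.8)), (np.int64(273), np.float64(8.0))]
stack [-0.13006932 -0.00036674  0.13308516]
[[-6.6,0.0,6.1,0.0,0.0,0.0,-1.0],[-6.6,0.1,6.2,0.0,0.001,-0.001,-1.0],[-6.6,0.0,6.1,0.0,0.0,0.0,-1.0],[-6.5,0.0,6.2,0.0,0.0,-0.001,-1.0],[-6.6,0.0,6.1,0.0,0.0,0.0,-1.0],[-6.6,0.0,6.1,0.0,0.001,-0.001,-1.0],[-6.6,0.0,6.2,0.0,0.0,0.0,-1.0]]
```

View pics/c6.png

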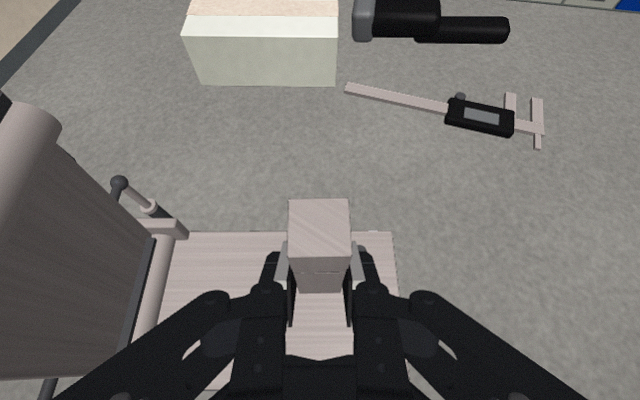

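Call:
{"name": "servo_tool", "arguments": {
  "moves": [
    [-6.6, 0, 6.1, 0, 0, 0, -1],
    [-6.6, 0.1, 6.2, 0, 0.001, -0.001, -1],
    [-6.6, 0, 6.1, 0, 0, 0, -1],
    [-6.5, 0, 6.2, 0, 0, -0.001, -1],
    [-6.6, 0, 6.1, 0, 0, 0, -1],
    [-6.6, 0, 6.1, 0, 0.001, -0.001, -1],
    [-6.6, 0, 6.2, 0, 0, 0, -1],
    [0, 0, 0, 0, 0, 0, -1]
  ]
}}

```text
t: 21.9
ee_pos: [0.5263, -0.1144, 0.0751]
orientation: [0.255, 0.705, -0.587, 0.304]
contact_force: [-0.4, -0.0, -3.5]
grip_width: 0.0227
```

Run:
```python
from plan import *
from scipy.optimize import least_squares
c=load('w6');p=np.array([0.52722837,-0.11386088,0.13939409]);v=np.load('v.npy')
t1=float(np.load('tilt.npy'));M0=down(YAW-np.pi/2,t1)
M=M0.as_matrix();yb=M[:,1]
def pts(q):
    Ry=R.from_rotvec(q[2]*yb).as_matrix();e=Ry@np.array([0,0,1.]);n=Ry@R.from_euler('z',YAW).apply([0,1.,0]);s=np.cross(n,e)
    C=p+R.from_matrix(M).apply(v)+q[0]*np.array([0,0,1.])+q[1]*n+q[3]*s
    E=lambda x,z,y=0:C+x*e+z*n+y*s
    return np.array([E(.0375,-.012),E(.0375,.012),E(.0125,.012),E(-.0375,.012),E(.0375,0,.012),E(.0375,0,-.012)])
def f(q):
    u=proj(c,pts(q)); return np.r_[u[0,1]-198.8,u[1,1]-256.8,u[2,1]-273.5,u[3,1]-293.3,q[3]*1e3]
print(proj(c,pts([0,0,0,0])))
for k in (5,3):
    s=least_squares(lambda q:f(q) if k==5 else np.delete(f(q),3),[0,0,0,0]);print(s.x,s.fun)
p,r=cur();s=ctrl.observe();print(p,s['contact_force'],s['t'])
C=p+r.apply(v);print('stack',R.from_euler('z',-YAW).apply(C-[HX,HY,0]))
```

```text
[[319.13160967 200.96719909]
 [319.25447078 259.37239101]
 [319.31123924 276.19817687]
 [319.38327411 297.54886958]
 [287.91107294 228.86249141]
 [350.47298395 228.7238938 ]]
[-2.86571310e-04 -1.69490313e-03  1.80071107e-02  9.52043099e-12] [-2.44441390e-02  2.43347639e-01 -3.95178409e-01  1.74127915e-01
  9.52043099e-09]
[-2.85640254e-04 -1.36578315e-03  7.64455020e-03 -5.71513949e-26] [ 1.70530257e-13  5.68434189e-14  1.13686838e-13 -5.71513949e-23]
[ 0.52630931 -0.11435587  0.07513023] [-0.36134597 -0.04093766 -3.53281429] 21.9
stack [-0.13108475 -0.00071352  0.06886634]
```

Call:
{"name": "servo_tool", "arguments": {
  "moves": [
    [-1.5, 0, 1.4, 0, -0.008, 0, -1],
    [-1.1, 0, 1, 0, 0, 0, -1],
    [-0.7, 0, 0.7, 0, 0, 0, -1],
    [-0.4, 0, 0.3, 0, 0, 0, -1],
    [0, 0, 0, 0, 0, 0, -1]
  ]
}}

```text
t: 22.52
ee_pos: [0.5266, -0.114, 0.0709]
orientation: [0.252, 0.707, -0.588, 0.302]
contact_force: [0.3, -0.1, -2.9]
grip_width: 0.0225
```

Call:
{"name": "servo_tool", "arguments": {
  "moves": [
    [-0.4, 0, 0.3, 0, 0, 0, -1],
    [-0.4, 0, 0.3, 0, 0, 0, -1],
    [0, 0, 0, 0, 0, 0, -1]
  ]
}}

```text
t: 22.9
ee_pos: [0.5266, -0.1139, 0.0699]
orientation: [0.252, 0.707, -0.588, 0.301]
contact_force: [0.2, 0.4, -2.7]
grip_width: 0.0226
```

Call:
{"name": "servo_tool", "arguments": {
  "moves": [
    [-0.4, 0, 0.3, 0, 0, 0, -1],
    [-0.4, 0, 0.3, 0, 0, 0, -1],
    [0, 0, 0, 0, 0, 0, -1]
  ]
}}

```text
t: 23.28
ee_pos: [0.5266, -0.1138, 0.0689]
orientation: [0.252, 0.707, -0.588, 0.301]
contact_force: [0.5, 0.2, -3.3]
grip_width: 0.0226
```

Call:
{"name": "servo_tool", "arguments": {
  "moves": [
    [-0.4, 0, 0.3, 0, 0, 0, -1],
    [-0.4, 0, 0.3, 0, 0, 0, -1],
    [0, 0, 0, 0, 0, 0, -1]
  ]
}}

```text
t: 23.65
ee_pos: [0.5265, -0.1137, 0.0679]
orientation: [0.252, 0.707, -0.588, 0.301]
contact_force: [0.2, -0.3, -3.4]
grip_width: 0.0224
```

Call:
{"name": "servo_tool", "arguments": {
  "moves": [
    [-0.4, 0, 0.3, 0, 0, 0, -1],
    [-0.4, 0, 0.3, 0, 0, 0, -1],
    [0, 0, 0, 0, 0, 0, -1]
  ]
}}

```text
t: 24.02
ee_pos: [0.5265, -0.1135, 0.0669]
orientation: [0.252, 0.707, -0.588, 0.301]
contact_force: [-0.5, -0.1, -2.9]
grip_width: 0.0229
```

Call:
{"name": "servo_tool", "arguments": {
  "moves": [
    [-0.4, 0, 0.3, 0, 0, 0, -1],
    [-0.4, 0, 0.3, 0, 0, 0, -1],
    [0, 0, 0, 0, 0, 0, -1]
  ]
}}

```text
t: 24.4
ee_pos: [0.5266, -0.1136, 0.0665]
orientation: [0.252, 0.706, -0.588, 0.302]
contact_force: [-2.5, 0.7, 1.7]
grip_width: 0.0224
```

Call:
{"name": "servo_tool", "arguments": {
  "moves": [
    [-0.4, 0, 0.3, 0, 0, 0, -1],
    [0, 0, 0, 0, 0, 0, -1]
  ],
  "newtons": 20
}}

```text
t: 24.65
ee_pos: [0.5266, -0.1136, 0.0665]
orientation: [0.253, 0.706, -0.588, 0.303]
contact_force: [-4.5, 1.3, 6.0]
grip_width: 0.0223
```

Call:
{"name": "servo_tool", "arguments": {
  "moves": [
    [0, 0, 0, 0, 0, 0, -0.35],
    [0, 0, 0, 0, 0, 0, -0.25],
    [0, 0, 0, 0, 0, 0, -0.1],
    [0, 0, 0, 0, 0, 0, 0],
    [0, 0, 0, 0, 0, 0, 0]
  ]
}}

```text
t: 25.28
ee_pos: [0.5265, -0.1134, 0.0654]
orientation: [0.252, 0.706, -0.588, 0.301]
contact_force: [-0.1, 0.2, 0.0]
grip_width: 0.0427
```

Run:
```python
from plan import *
p,r=cur();s=ctrl.observe();print(p,s['contact_force'],s['t'],s['grip_width'])
w=cam('wrist','w7.png');cv2.imwrite('pics/c7.png',w['pixels'][:,:,::-1])
```

```text
[ 0.52651487 -0.11339491  0.06538444] [-0.09212891  0.18857419  0.0173355 ] 25.275 0.04265922288206676
```

View pics/c7.png

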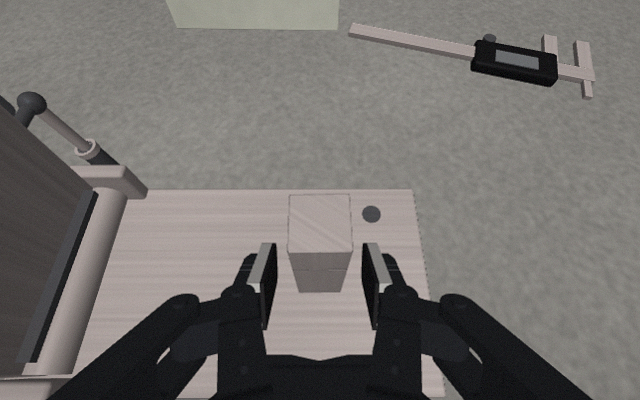

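Run:
```python
from plan import *
c=load('w7');I=R.from_euler('z',-YAW)
f=lambda u,z:I.apply(onz(c,u,z)-[HX,HY,0]).round(4)
P=[f(u,.1) for u in [(289,195),(351,194.5),(353,251.5),(289,254)]];print(P,np.mean(P,0))
print('base corner (-195,-60)',f((412,189),.025))
p,r=cur()
plan([(p-r.apply([0,0,.02*1]),r),(p-r.apply([0,0,.06]),r),(p-r.apply([0,0,.10]),r),(p-r.apply([0,0,.14]),r)],0)
```

```text
[array([-0.1187, -0.0127,  0.1   ]), array([-0.1431, -0.013 ,  0.1   ]), array([-0.1427,  0.0102,  0.1   ]), array([-0.1198,  0.0111,  0.1   ])] [-0.131075 -0.0011    0.1     ]
base corner (-195,-60) [-0.1931 -0.0573  0.025 ]
[[0.0,0.0,-20.0,0.0,0.0,0.0,0.0],[0.0,0.0,-40.0,0.0,0.0,0.0,0.0],[0.0,0.0,-40.0,0.0,0.0,0.0,0.0],[0.0,0.0,-40.0,0.0,0.0,0.0,0.0]]
```

Call:
{"name": "servo_tool", "arguments": {
  "moves": [
    [0, 0, -8, 0, 0, 0, 0],
    [0, 0, -20, 0, 0, 0, 0],
    [0, 0, -40, 0, 0, 0, 0],
    [0, 0, -40, 0, 0, 0, 0],
    [0, 0, -20, 0, 0, 0, 0],
    [0, 0, 0, 0, 0, 0, 0]
  ]
}}

```text
t: 26.08
ee_pos: [0.5106, -0.0204, 0.1549]
orientation: [0.25, 0.707, -0.588, 0.302]
contact_force: [-0.7, 0.1, -1.6]
grip_width: 0.0424
```

```bash
cat > close.py <<'E'
from plan import *
def bq(psi): return down(YAW-np.pi/2)*R.from_euler('x',psi)
PSI=lambda a:-.35+(1.484-a)*.8/.96
E
python3 - <<'E'
from close import *
p,r=cur();print(p)
b=bar(1.484);Q=bq(-.35);H=b-Q.apply([0,0,.08]);print(b,H)
e=plan(lin([.50,-.06,.36],bq(0),9),-.1)
e=plan(lin(H,Q,5,e),-.1,e)
E
```

```text
[ 0.51061127 -0.02039151  0.15487521]
[ 0.65183348 -0.10145083  0.2453364 ] [ 0.67881223 -0.09648575  0.32048622]
[[19.3,1.9,-12.8,0.0,-0.09,0.0,-0.1],[18.1,2.0,-14.5,0.0,-0.089,0.0,-0.1],[16.7,1.9,-16.0,-0.001,-0.09,0.0,-0.1],[15.2,1.9,-17.5,0.0,-0.089,0.001,-0.1],[13.6,2.0,-18.8,0.0,-0.09,0.0,-0.1],[11.8,1.9,-19.9,0.0,-0.09,0.0,-0.1],[10.0,2.0,-20.8,-0.001,-0.089,0.0,-0.1],[8.2,1.9,-21.7,0.0,-0.09,0.0,-0.1]]
[[6.1,2.0,-22.4,0.0,-0.09,0.0,-0.1]]
[[13.7,-33.9,7.9,-0.07,0.0,0.0,-0.1],[13.6,-34.3,5.5,-0.07,0.0,0.0,-0.1],[13.7,-34.6,3.1,-0.07,0.0,0.0,-0.1],[13.6,-34.8,0.7,-0.07,0.0,0.0,-0.1],[13.7,-34.7,-1.8,-0.07,0.0,0.0,-0.1]]
```

Call:
{"name": "servo_tool", "arguments": {
  "moves": [
    [19.3, 1.9, -12.8, 0, -0.09, 0, -0.1],
    [18.1, 2, -14.5, 0, -0.089, 0, -0.1],
    [16.7, 1.9, -16, 0, -0.09, 0, -0.1],
    [15.2, 1.9, -17.5, 0, -0.089, 0, -0.1],
    [13.6, 2, -18.8, 0, -0.09, 0, -0.1],
    [11.8, 1.9, -19.9, 0, -0.09, 0, -0.1],
    [10, 2, -20.8, -0.001, -0.089, 0, -0.1],
    [8.2, 1.9, -21.7, 0, -0.09, 0, -0.1]
  ]
}}

```text
t: 27.08
ee_pos: [0.5002, -0.058, 0.336]
orientation: [0.03, 0.767, -0.64, 0.032]
contact_force: [0.7, -0.6, 0.4]
grip_width: 0.0382
```

Call:
{"name": "servo_tool", "arguments": {
  "moves": [
    [6.1, 2, -22.4, 0, -0.09, 0, -0.1],
    [13.7, -33.9, 7.9, -0.07, 0, 0, -0.1],
    [13.6, -34.3, 5.5, -0.07, 0, 0, -0.1],
    [13.7, -34.6, 3.1, -0.07, 0, 0, -0.1],
    [13.6, -34.8, 0.7, -0.07, 0, 0, -0.1],
    [13.7, -34.7, -1.8, -0.07, 0, 0, -0.1],
    [0, 0, 0, 0, 0, 0, -0.1]
  ]
}}

```text
t: 27.95
ee_pos: [0.6802, -0.0991, 0.309]
orientation: [0.14, 0.754, -0.63, -0.118]
contact_force: [-0.2, 0.7, -1.0]
grip_width: 0.0386
```

Run:
```python
from close import *
w=cam('wrist','w8.png');cv2.imwrite('pics/c8.png',w['pixels'][:,:,::-1])
b=bar(1.484);Q=bq(-.35);p,r=cur();print(p,(r.inv()*Q).as_rotvec(),ctrl.observe()['q'])
y=R.from_euler('z',YAW).apply([0,1,0]);print(proj(w,[b,b+.0445*y,b-.0445*y]))
plan(lin(b-Q.apply([0,0,.003]),Q,5),-.1)
```

```text
[ 0.67904854 -0.09915161  0.3128209 ] [ 0.01243959  0.00141298 -0.00283964] [ 0.10128895  0.65415818  0.55931236  0.02815715 -1.8373156   0.0800722 ]
[[324.52356267 221.75452605]
 [324.34180993 279.39658257]
 [324.72994971 155.79289861]]
[[-0.5,0.3,13.9,0.002,0.0,-0.001,-0.1],[-0.5,0.3,14.0,0.003,0.001,0.0,-0.1],[-0.6,0.4,13.9,0.002,0.0,-0.001,-0.1],[-0.5,0.4,14.0,0.003,0.0,0.0,-0.1],[-0.5,0.5,13.9,0.002,0.0,-0.001,-0.1]]
```

View pics/c8.png

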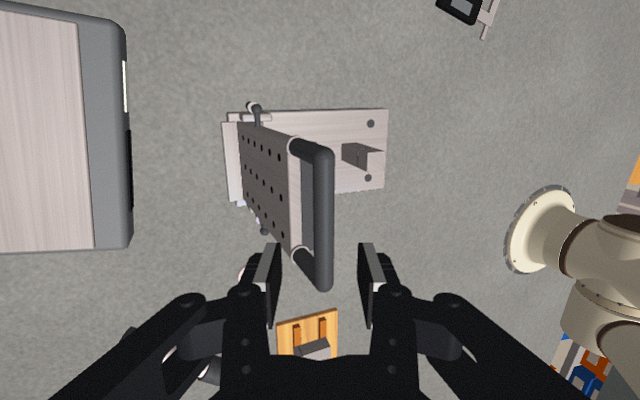

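The bar sits at px (324,220), where predicted. The stack stands at (365,155). Gripping the bar.

Call:
{"name": "servo_tool", "arguments": {
  "moves": [
    [-0.5, 0.3, 13.9, 0.002, 0, -0.001, -0.1],
    [-0.5, 0.3, 14, 0.003, 0, 0, -0.1],
    [-0.6, 0.4, 13.9, 0.002, 0, -0.001, -0.1],
    [-0.5, 0.4, 14, 0.003, 0, 0, -0.1],
    [-0.5, 0.5, 13.9, 0.002, 0, -0.001, -0.1],
    [0, 0, 0, 0, 0, 0, -0.1]
  ]
}}

```text
t: 28.75
ee_pos: [0.6512, -0.1009, 0.2557]
orientation: [0.13, 0.758, -0.63, -0.108]
contact_force: [-0.6, 0.9, -0.7]
grip_width: 0.0386
```

Call:
{"name": "servo_tool", "arguments": {
  "moves": [
    [0, 0, 0, 0, 0, 0, -0.4],
    [0, 0, 0, 0, 0, 0, -0.6],
    [0, 0, 0, 0, 0, 0, -0.8],
    [0, 0, 0, 0, 0, 0, -1],
    [0, 0, 0, 0, 0, 0, -1],
    [0, 0, 0, 0, 0, 0, -1]
  ],
  "newtons": 50
}}

```text
t: 29.5
ee_pos: [0.6532, -0.1005, 0.2554]
orientation: [0.13, 0.758, -0.63, -0.108]
contact_force: [0.3, 0.9, 5.6]
grip_width: 0.0116
```

Run:
```python
from close import *
s=ctrl.observe();p,r=cur();print(p,bar(1.484),s['contact_force'],s['grip_width'])
o=p-bar(1.484); Q0=r
way=[(bar(a)+Q0.apply(Q0.inv().apply(o))*0+ (Q:=Q0*R.from_euler('x',PSI(a)-PSI(1.484))).apply(Q0.inv().apply(o)),Q) for a in np.arange(1.484,1.0,-.04)[1:]]
plan(way,-1)
```

```text
[ 0.65323484 -0.10045373  0.2553886 ] [ 0.65183348 -0.10145083  0.2453364 ] [0.28239258 0.9338979  5.60109362] 0.011635150176770297
[[0.0,8.1,3.2,0.033,0.0,0.0,-1.0],[0.0,8.1,3.3,0.034,0.0,0.0,-1.0],[-0.1,8.1,3.3,0.033,0.0,0.0,-1.0],[0.0,8.1,3.4,0.033,0.0,0.0,-1.0],[0.0,8.1,3.4,0.034,0.0,0.0,-1.0],[0.0,8.0,3.5,0.033,0.0,0.0,-1.0],[0.0,8.0,3.5,0.033,0.0,0.0,-1.0],[0.0,8.0,3.6,0.034,0.0,0.0,-1.0]]
[[-0.1,7.9,3.7,0.033,0.0,0.0,-1.0],[0.0,7.9,3.6,0.033,0.0,0.0,-1.0],[0.0,8.0,3.8,0.034,0.0,0.0,-1.0],[0.0,7.8,3.8,0.033,0.0,0.0,-1.0]]
```

Call:
{"name": "servo_tool", "arguments": {
  "moves": [
    [0, 0, 0, 0, 0, 0, -0.6],
    [0, 0, 0, 0, 0, 0, -0.5],
    [0, 0, 4, 0, 0, 0, -0.5],
    [0, 0, 4, 0, 0, 0, -0.5],
    [0, 0, 0, 0, 0, 0, -0.6],
    [0, 0, 0, 0, 0, 0, -0.8],
    [0, 0, 0, 0, 0, 0, -1],
    [0, 0, 0, 0, 0, 0, -1]
  ]
}}

```text
t: 30.5
ee_pos: [0.6503, -0.1007, 0.2461]
orientation: [0.13, 0.758, -0.63, -0.109]
contact_force: [0.6, 0.3, -4.1]
grip_width: 0.0125
```

Call:
{"name": "servo_tool", "arguments": {
  "moves": [
    [0, 0, 0, 0, 0, 0, -1],
    [0, 0, 0, 0, 0, 0, -1]
  ]
}}

```text
t: 30.75
ee_pos: [0.6503, -0.1007, 0.2462]
orientation: [0.13, 0.758, -0.63, -0.109]
contact_force: [1.8, 0.3, -7.0]
grip_width: 0.0124
```

Run:
```python
from close import *
s=ctrl.observe();p,r=cur();print(p,bar(1.484),s['contact_force'],s['grip_width'])
o=r.inv().apply(p-bar(1.484));np.save('o.npy',o);np.save('r0.npy',r.as_quat());print(o)
way=[(bar(a)+(Q:=r*R.from_euler('x',PSI(a)-PSI(1.484))).apply(o),Q) for a in np.arange(1.484,1.15,-.04)[1:]]
plan(way,-1)
```

```text
[ 0.65032105 -0.10072363  0.24617114] [ 0.65183348 -0.10145083  0.2453364 ] [ 1.80295431  0.26112836 -7.02484832] 0.012367750120268643
[-0.00099142  0.00155525 -0.00033361]
[[0.0,7.8,3.2,0.033,0.0,0.0,-1.0],[0.0,7.8,3.3,0.034,0.0,0.0,-1.0],[0.0,7.8,3.3,0.033,0.0,0.0,-1.0],[-0.1,7.7,3.4,0.033,0.0,0.0,-1.0],[0.0,7.7,3.4,0.034,0.0,0.0,-1.0],[0.0,7.7,3.5,0.033,0.0,0.0,-1.0],[0.0,7.7,3.5,0.033,0.0,0.0,-1.0],[0.0,7.6,3.6,0.034,0.0,0.0,-1.0]]
```

Centred on the bar. Swinging down along the arc; this call takes the angle to about 1.16 rad.

Call:
{"name": "servo_tool", "arguments": {
  "moves": [
    [0, 7.8, 3.2, 0.033, 0, 0, -1],
    [0, 7.8, 3.3, 0.034, 0, 0, -1],
    [0, 7.8, 3.3, 0.033, 0, 0, -1],
    [0, 7.7, 3.4, 0.033, 0, 0, -1],
    [0, 7.7, 3.4, 0.034, 0, 0, -1],
    [0, 7.7, 3.5, 0.033, 0, 0, -1],
    [0, 7.7, 3.5, 0.033, 0, 0, -1],
    [0, 7.6, 3.6, 0.034, 0, 0, -1]
  ]
}}

```text
t: 31.75
ee_pos: [0.5858, -0.1128, 0.2332]
orientation: [0.027, 0.768, -0.639, -0.023]
contact_force: [5.3, -1.0, -10.4]
grip_width: 0.0122
```

```bash
cat > st.py <<'E'
from close import *
import sys
s=ctrl.observe();p,r=cur();o=np.load('o.npy');B=R.from_euler('z',-YAW).apply(p-r.apply(o)-[HX,HY,0])
a=np.arctan2(B[2]-.035,-B[0])-np.arctan2(.013,.21)
print('t',s['t'],'p',p,'a',a,'rad',np.hypot(B[0],B[2]-.035),'y',B[1],'F base',R.from_euler('z',-YAW).apply(s['contact_force']).round(1),s['grip_width'],'q5',s['q'][4],'psi',(R.from_quat(np.load('r0.npy')).inv()*r).as_rotvec()[0]+PSI(1.484),PSI(a))
step,n=float(sys.argv[1]),int(sys.argv[2])
plan([(p+bar(a-step*k)-bar(a)+(Q:=r*R.from_euler('x',step*k*.8/.96)).apply(o)-r.apply(o),Q) for k in range(1,n+1)],-1)
E
python3 st.py .035 8
```

```text
t 31.75 p [ 0.58575011 -0.1127867   0.23322299] a 1.1653545990888792 rad 0.21005953986333306 y -0.00017685247251661307 F base [  5.1  -1.9 -10.4] 0.012217325756885004 q5 -1.2133457812530035 psi -0.0798568804036654 -0.0844621659073993
[[0.0,6.7,3.1,0.029,0.0,0.0,-1.0],[0.0,6.7,3.2,0.029,0.0,0.0,-1.0],[0.0,6.6,3.2,0.03,0.0,0.0,-1.0],[0.0,6.7,3.2,0.029,0.0,0.0,-1.0],[0.0,6.6,3.3,0.029,0.0,0.0,-1.0],[0.0,6.6,3.3,0.029,0.0,0.0,-1.0],[-0.1,6.6,3.4,0.029,0.0,0.0,-1.0],[0.0,6.6,3.4,0.029,0.0,0.0,-1.0]]
```

Call:
{"name": "servo_tool", "arguments": {
  "moves": [
    [0, 6.7, 3.1, 0.029, 0, 0, -1],
    [0, 6.7, 3.2, 0.029, 0, 0, -1],
    [0, 6.6, 3.2, 0.029, 0, 0, -1],
    [0, 6.7, 3.2, 0.029, 0, 0, -1],
    [0, 6.6, 3.3, 0.029, 0, 0, -1],
    [0, 6.6, 3.3, 0.029, 0, 0, -1],
    [0, 6.6, 3.4, 0.029, 0, 0, -1],
    [0, 6.6, 3.4, 0.029, 0, 0, -1]
  ]
}}

```text
t: 32.75
ee_pos: [0.5348, -0.1223, 0.2057]
orientation: [-0.062, 0.766, -0.637, 0.051]
contact_force: [8.7, -0.2, -15.0]
grip_width: 0.0122
```

```bash
python3 st.py .03 8
```

```text
t 32.75 p [ 0.53477951 -0.12225497  0.20567209] a 0.8860187049685405 rad 0.21004803207441322 y -0.0002632598525392312 F base [  8.6  -1.8 -15. ] 0.012242038899094348 q5 -0.8443019671834144 psi 0.1522205824547721 0.1483177458595496
[[0.0,5.6,2.9,0.025,0.0,0.0,-1.0],[0.0,5.6,3.0,0.025,0.0,0.0,-1.0],[0.0,5.6,3.0,0.025,0.0,0.0,-1.0],[0.0,5.6,3.0,0.025,0.0,0.0,-1.0],[0.0,5.5,3.1,0.025,0.0,0.0,-1.0],[0.0,5.6,3.0,0.025,0.0,0.0,-1.0],[0.0,5.5,3.1,0.025,0.0,0.0,-1.0],[0.0,5.5,3.2,0.025,0.0,0.0,-1.0]]
```

Call:
{"name": "servo_tool", "arguments": {
  "moves": [
    [0, 5.6, 3.4, 0.025, 0, 0, -1],
    [0, 5.6, 3.5, 0.025, 0, 0, -1],
    [0, 5.6, 3.5, 0.025, 0, 0, -1],
    [0, 5.6, 3.5, 0.025, 0, 0, -1],
    [0, 5.5, 3.5, 0.025, 0, 0, -1],
    [0, 5.6, 3.5, 0.025, 0, 0, -1],
    [0, 5.5, 3.5, 0.025, 0, 0, -1],
    [0, 5.5, 3.5, 0.025, 0, 0, -1]
  ]
}}

```text
t: 33.75
ee_pos: [0.4965, -0.1294, 0.1689]
orientation: [-0.136, 0.757, -0.629, 0.113]
contact_force: [-2.5, -0.8, -1.7]
grip_width: 0.0122
```

```bash
python3 st.py .0143 8
```

```text
t 33.75 p [ 0.49652948 -0.12941437  0.16885811] a 0.6311642547374731 rad 0.20989115892432925 y -0.0003804440053013012 F base [-2.6 -0.3 -1.7] 0.012249174853376777 q5 -0.5111233806913734 psi 0.34664674313333355 0.3606964543854392
[[0.0,2.6,1.5,0.012,0.0,0.0,-1.0],[0.0,2.6,1.6,0.012,0.0,0.0,-1.0],[0.0,2.6,1.5,0.012,0.0,0.0,-1.0],[0.0,2.6,1.6,0.012,0.0,0.0,-1.0],[0.0,2.6,1.5,0.012,0.0,0.0,-1.0],[0.0,2.6,1.6,0.011,0.0,0.0,-1.0],[0.0,2.5,1.6,0.012,0.0,0.0,-1.0],[0.0,2.6,1.6,0.012,0.0,0.0,-1.0]]
```

Call:
{"name": "servo_tool", "arguments": {
  "moves": [
    [0, 2.6, 1.5, 0.012, 0, 0, -1],
    [0, 2.6, 1.5, 0.012, 0, 0, -1],
    [0, 2.6, 1.5, 0.012, 0, 0, -1],
    [0, 2.6, 1.5, 0.012, 0, 0, -1],
    [0, 2.6, 1.5, 0.012, 0, 0, -1],
    [0, 0, 0, 0, 0, 0, -1],
    [0, 0, 0, 0, 0, 0, -1]
  ]
}}

```text
t: 34.62
ee_pos: [0.4866, -0.1312, 0.156]
orientation: [-0.158, 0.753, -0.626, 0.13]
contact_force: [-5.5, -4.1, -2.9]
grip_width: 0.012
```

```bash
python3 st.py .005 5
```

```text
t 34.625 p [ 0.48663724 -0.13115224  0.15596996] a 0.5536203997036698 rad 0.21008349925017136 y -0.0002998507598096847 F base [-6.2 -3.  -2.9] 0.012012586286971296 q5 -0.41754876564070414 psi 0.4029096909338955 0.4253163335802752
[[0.0,0.9,0.6,0.004,0.0,0.0,-1.0],[0.0,0.9,0.5,0.004,0.0,0.0,-1.0],[0.0,0.9,0.6,0.005,0.0,0.0,-1.0],[0.0,0.9,0.5,0.004,0.0,0.0,-1.0],[0.0,0.9,0.6,0.004,0.0,0.0,-1.0]]
```

Call:
{"name": "servo_tool", "arguments": {
  "moves": [
    [0, 0.9, 0.4, 0.004, 0, 0, -1],
    [0, 0.9, 0.4, 0.004, 0, 0, -1],
    [0, 0.9, 0.4, 0.004, 0, 0, -1],
    [0, 0.9, 0.4, 0.004, 0, 0, -1],
    [0, 0, 0, 0, 0, 0, -1]
  ]
}}

```text
t: 35.25
ee_pos: [0.4846, -0.1315, 0.153]
orientation: [-0.164, 0.751, -0.625, 0.136]
contact_force: [-3.8, -3.8, -3.7]
grip_width: 0.012
```

```bash
python3 st.py .0025 4
```

```text
t 35.25 p [ 0.48464737 -0.13154687  0.15302975] a 0.5367078836623463 rad 0.2100927800265443 y -0.00032799800855215017 F base [-4.5 -3.1 -3.7] 0.01203390476558846 q5 -0.3929417451956626 psi 0.42023974965589683 0.4394100969480448
[[0.0,0.5,0.3,0.002,0.0,0.0,-1.0],[0.0,0.4,0.3,0.002,0.0,0.0,-1.0],[0.0,0.5,0.2,0.002,0.0,0.0,-1.0],[0.0,0.4,0.3,0.002,0.0,0.0,-1.0]]
```

Call:
{"name": "servo_tool", "arguments": {
  "moves": [
    [0, 0.5, 0.3, 0.002, 0, 0, -1],
    [0, 0.5, 0.3, 0.002, 0, 0, -1],
    [0, 0.5, 0.3, 0.002, 0, 0, -1],
    [0, 0, 0, 0, 0, 0, -1]
  ]
}}

```text
t: 35.75
ee_pos: [0.4845, -0.1316, 0.1528]
orientation: [-0.167, 0.751, -0.624, 0.139]
contact_force: [-6.5, -2.3, 1.4]
grip_width: 0.0118
```

```bash
python3 st.py .0025 2
```

```text
t 35.75 p [ 0.48450197 -0.13158115  0.15280568] a 0.5354743611965022 rad 0.2100997552305505 y -0.0003343610346801127 F base [-6.8 -1.1  1.4] 0.01175550346015485 q5 -0.3839540579480779 psi 0.428759089456627 0.44043803233624834
[[0.0,0.5,0.3,0.002,0.0,0.0,-1.0],[0.0,0.4,0.2,0.002,0.0,0.0,-1.0]]
```

Call:
{"name": "servo_tool", "arguments": {
  "moves": [
    [0, 0.5, 0.3, 0.002, 0, 0, -1],
    [0, 0.5, 0.3, 0.002, 0, 0, -1],
    [0, 0, 0, 0, 0, 0, -1]
  ]
}}

```text
t: 36.12
ee_pos: [0.4844, -0.1316, 0.1527]
orientation: [-0.169, 0.75, -0.623, 0.141]
contact_force: [-7.4, -1.4, 5.0]
grip_width: 0.0124
```

```bash
python3 st.py .0025 2
```

```text
t 36.125 p [ 0.48444865 -0.13161957  0.1527058 ] a 0.5349547883384865 rad 0.21009958264529324 y -0.00036190017206144513 F base [-7.6 -0.   5. ] 0.012379446278124873 q5 -0.3779689324310957 psi 0.4346229292180125 0.4408710097179279
[[0.0,0.5,0.3,0.002,0.0,0.0,-1.0],[0.0,0.4,0.2,0.002,0.0,0.0,-1.0]]
```

Call:
{"name": "servo_tool", "arguments": {
  "moves": [
    [0, 0, 0, 0, 0, 0, -1],
    [0, 0, 0, 0, 0, 0, -0.7],
    [0, 0, 0, 0, 0, 0, -0.4],
    [0, 0, 0, 0, 0, 0, -0.2],
    [0, 0, 0, 0, 0, 0, -0.2]
  ]
}}

```text
t: 36.75
ee_pos: [0.4858, -0.1315, 0.1522]
orientation: [-0.17, 0.75, -0.623, 0.141]
contact_force: [-1.0, 0.6, -0.3]
grip_width: 0.0341
```

Call:
{"name": "servo_tool", "arguments": {
  "moves": [
    [0, 0, -10, 0, 0, 0, -0.2],
    [0, 0, -25, 0, 0, 0, -0.2],
    [0, 0, -40, 0, 0, 0, -0.2],
    [0, 0, -40, 0, 0, 0, -0.2],
    [0, 0, 0, 0, 0, 0, -0.2],
    [0, 0, 0, 0, 0, 0, -0.2]
  ]
}}

```text
t: 37.5
ee_pos: [0.436, -0.1405, 0.2554]
orientation: [-0.17, 0.75, -0.624, 0.141]
contact_force: [-0.3, 0.2, -1.3]
grip_width: 0.034
```

Run:
```python
from close import *
s=ctrl.observe();print(s['t'],s['ee_pos'],s['contact_force'],s['grip_width'])
w=cam('wrist','w9.png');c=cam('scene','s9.png');d=cam('side','d9.png')
im=np.zeros((560,800,3),np.uint8);im[:320,:512]=cv2.resize(w['pixels'],(512,320))
im[:320,515:800]=cv2.resize(c['pixels'][160:270,225:323],(285,320))
im[320:560,:400]=cv2.resize(d['pixels'][130:220,270:420],(400,240));im[320:560,400:800]=cv2.resize(c['pixels'][100:300,120:520],(400,240))
cv2.imwrite('pics/c9.png',im[:,:,::-1])
y=lambda z:R.from_euler('z',YAW).apply([0,z,0])
for a in (0,.524):
  b=bar(a);print(a,proj(w,[b,b+y(.0445),b-y(.0445)]).round(1).tolist(),proj(c,[b]).round(1).tolist())
```

```text
37.5 [ 0.43604552 -0.1405452   0.25539573] [-0.2984533   0.16876838 -1.28227031] 0.033954342193102185
0 [[392.4, 171.8], [389.4, 211.8], [395.8, 128.3]] [[260.9, 180.8]]
0.524 [[319.6, 195.5], [319.5, 245.5], [319.7, 139.7]] [[259.4, 169.3]]
```

View pics/c9.png

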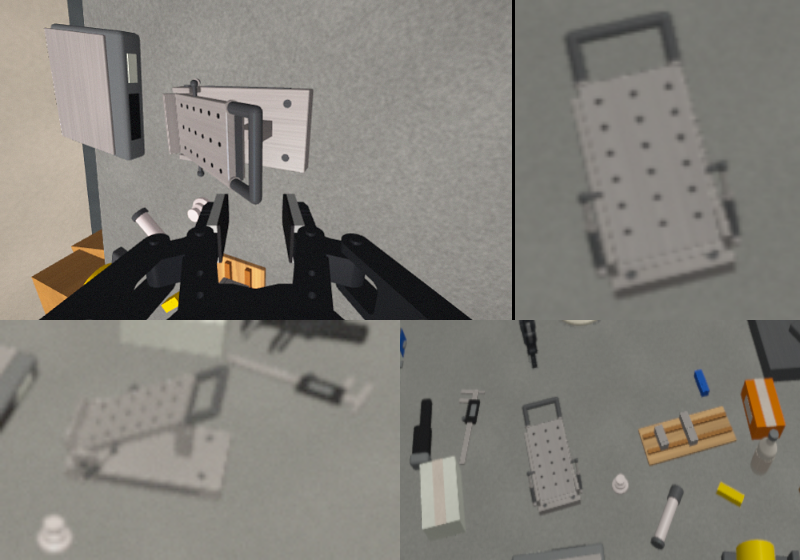

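The plate rests at about 30° on the stack: the bar is at wrist px x≈320 against 319.6 predicted, where a closed plate would show 392. The other stacks and bystanders look unmoved and the gripper is clear, so I'm handing in.

```bash
python3 -c "
from rig import ctrl
print(ctrl.hand_in(), ctrl.observe()['t'])"
```

```text
the job is handed in; nothing more can be done
the job is handed in; nothing more can be done
```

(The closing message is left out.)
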